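Hang the sampling dipper in the groove of the drying rod

TASK

Pick up the steel sampling dipper and hang it by its hook in the narrow groove of the drying rod, so that it cannot creep along the rod. Be gentle with the rod: feel the hook into the groove rather than pressing or knocking it, and ease the lopsided dipper into its own hanging lean before letting go, so that it does not swing. Leave the bottle, beaker and jar alone.

Things in the scene. Friction and masses are not known exactly. Their poses are not given: they have to be found in the camera images.
- dipper: Lopsided stainless dipper, 0.2 to 0.36 kg, standing on its cup. Origin: centre of the cup's flat underside; z up, x from the hook side towards the cup. Cup 60 mm across, 55 mm tall. A 14 mm wide strap stands at x = -32 mm and ends in a hook of 8 mm round wire in the x-z plane: a half circle open downward, its free end at x = -68 mm reaching down to z = 132 mm. Above the hook is a grip tab
- hook_eye (a point): Centre of the hook's half circle (14 mm inner radius), in the dipper at x = -50, y = 0, z = 150 mm; the underside of the hook's top is at z = 164 mm. With the hook seated in the groove the eye lies 9 mm below the rod's axis; with the hook resting on the thick part of the rod, 4 mm below it
- grip_tab (a point): Point to grip on the dipper's flat tab, at x = -50, y = 0, z = 200 mm of the dipper. The tab is 30 mm wide (dipper x), 12 mm thick (dipper y: pinch it along this) and reaches from z = 170 to 222 mm; the hook wire is just below it
- stand: Drying stand fixed to the bench: base plate 110 x 160 x 10 mm, a column, and on top an aluminium clamp block 36 (x) x 60 (y) x 32 (z) mm holding a level, rigid steel rod that points along the stand's -y. Origin: centre of the base's underside, straight below the clamp; z up
- clamp_face (a point): Where the rod's axis leaves the clamp, 215 mm above the bench; axes as the stand's, rod along -y. The rod is 20 mm thick with one groove 12 mm wide, 5 mm deep all round (10 mm core), and 40 mm of thick rod beyond it to the free end. How far the rod is drawn out varies and is not measured: the groove's middle is 70 to 130 mm from this face
- reagent: Bystander: bottle with a screw cap, 60 mm across, 105 mm tall. Origin: centre of its underside
- beaker: Bystander: open glass beaker, 66 mm across, 85 mm tall. Origin: centre of its underside
- jar: Bystander: low brown jar, 56 mm across, 70 mm tall. Origin: centre of its underside
- balance_point (a point): The dipper's centre of mass, at x = -13, y = 0, z = 53 mm of the dipper: it comes to rest below the hook eye, so hanging freely the dipper leans about 0.36 rad (turned about its own +y axis, right-hand rule: the tab tips towards the cup's side, the cup swings under the rod). Let go upright, it swings hard
Not all that is in view belongs to the job. What is shaped like the dipper but orange is not meant.

How it is judged:
On the way:
1. the dipper is lifted clear of the bench (height (world z) of dipper above 0.035 m), for 0.2 s.
At the end, for the whole second after the job is handed in: The hook sits down in the groove (hook eye 6.5 to 12.5 mm below the rod's axis, within 10 mm of it sideways, 60 to 140 mm from the clamp), the rod carries the dipper, and it hangs still (under 0.3 rad/s and 40 mm/s) (z of hook_eye in the frame of clamp_face between -0.0125 and -0.0065 m and x of hook_eye in the frame of clamp_face between -0.01 and 0.01 m and y of hook_eye in the frame of clamp_face between -0.14 and -0.06 m and contact force between dipper and stand above 1 N and contact force between dipper and the fingers below 0.1 N and angular speed of dipper below 0.3 rad/s and linear speed of dipper below 0.04 m/s); the robot touches nothing.
It fails at once if the dipper presses or knocks on the stand or rod with more than 20 N (contact force between dipper and stand above 20 N).
It fails at once if the robot pushes the stand or rod with more than 10 N (contact force between any of the arm, the fingers and stand above 10 N).
It fails at once if the dipper, off the bench and out of the fingers, swings faster than 1.2 rad/s (contact force between dipper and the fingers below 0.1 N and height (world z) of dipper above 0.02 m and angular speed of dipper above 1.2 rad/s).
It fails at once if a bystander is moved by more than 15 mm (distance of any of reagent, beaker, jar from where it was at the start of the episode above 0.015 m).
It also fails if it takes over 72 s, if anything falls off the work surface, if the arm or the gripper's body presses on something with over 40 N, if the wrist force passes 120 N, or if a joint passes its speed limit or range.

ROBOT

A 6-joint arm with a two-finger parallel gripper is mounted at the origin on the work surface. World frame = base frame: x ahead of the robot, y to its left, z up, the work surface at z = 0. Lengths are in m, angles in rad, forces in N, time in s.
With the tool pointing down it reaches from about 0.275 to 0.775 m from the base axis. Payload 14.6 kg.
Tool frame: the origin (TCP) lies at the very end of the fingers, on their centre line; the grasp point (between the pads) lies 19 mm behind it; x points along the fingers, z is the direction in which the jaws open and shut, and the axes are right-handed (so a half turn about x gives the same grasp; the last joint's range is limited). The gripper opens to 85 mm and grips with 20 to 120 N. Pads are 22 mm wide; open, the fingers measure 114 mm over their backs; the gripper's body (76 mm by 85 mm) begins 54 mm behind the grasp point. The pads swing forward as they close: fully open they stand 13 mm farther back than shut.
Start: joints at [-1.466, 0.263, -0.048, 1.259, 0, 1.415], TCP at [0.135, -0.507, 0.231] pointing down, gripper open.
Joint ranges: [-2.65, 2.65], [-0.89, 1.7], [-1.18, 1.37], [-2.13, 2.11], [-1.35, 1.29], [-3.14, 3.14]. Speed limits (rad/s): [1.89, 1.89, 2.57, 2.79, 3.14, 3.14].

INTERFACE

Orientations are given as a unit quaternion [w, x, y, z].
In Python, from plant import get_obs, read_camera, get_calibration, sign_off, cut_out gives the robot as it stands.
- The arm moves only by the tool carry_out, never from a script. Its argument "rows" is a list that holds one entry, the list of rows, each a list of 4 numbers: the shift along the world's x, y, z in m, then the turn about the world's z in rad. In form: [[[tx, ty, tz, yaw], ...]]. A call has 1 to 5 rows; each row shifts and turns the commanded pose from where the row before left it; what a row does not reach is not made up. A row lasts 1/12 s, in which the tool goes at most 41.7 mm and 7.16 degrees, less where a joint would pass 70% of its speed; a pose out of reach is approached as far as the arm can. A call is refused whole if a number of a shift passes 0.0417 or a number of a turn 0.125, either way. A call with a gripper value outside its range is refused whole. "jaw" is the closure, from -1 (fully open) to 1 (shut), so that 0 is half open, set as the call begins (left out, the last holds). The fingers move at their own pace and stop on an object; the grip force is fixed at half the most. Time passes only in rows, so rows that do not move let the fingers close. It gives the time, the measured TCP pose, the force and the opening at its end, in the units of the state.
- get_obs(): the state, without advancing time (a new reading comes with each control period).
- read_camera(name): name is "side" or "top" or "wrist"; returns the picture (400x640x3 uint8, red, green, blue); there is no depth.
- get_calibration(name): a dict with "mtx" (3x3 intrinsics, pixels), "rvec" (rotation vector, rad) and "tvec" (3), from world to camera coordinates, as OpenCV has them. Camera axes: x right, y down, z forward; pixel columns grow to the right and rows downward; lengths in m; the calibration is good to about 2 mm. The wrist camera is an equidistant fisheye: a pixel r from the principal point sees the ray r / f radians off the axis. A picture is of the moment at which its call begins: read the wrist's pose just before it. get_calibration takes no time and is no camera call; for the wrist camera it gives the pose at the moment of the call.
- sign_off(): hands the job in, once; it reports no verdict.
Trained networks look in the newest picture that a camera, given by its name, has taken for a name from the list of things; names that differ only in an ending like _2 or _b are one class to them, and where a whole thing is asked for, a point or a joint stands for the part that bears it (a point fixed in the world has none). Each returns a list of dicts, best first, with "score" (0 to 1); they miss things now and then, are a little off and sometimes report something else, mostly with a low value. They report only what shows in the picture. A call takes as long as a camera call. They do not tell look-alikes from the thing itself.
- cut_out(camera, target): "mask" (400x640 bool, what is visible of it) and "rect" ([left, top, width, height] in pixels, round what is visible of it).
The state is a dict: "time": time; "joints": joint angles; "joint_vel": joint speeds; "joint_efforts": joint torques, N m; "ee_pos": TCP position; "orientation": TCP orientation; "contact_force": force on the tool from outside, world axes, zero at the start; "torque": the same for the moment, N m; "opening": opening from 0.0 (shut) to 1.0 (fully open).
Only numpy, scipy, OpenCV 4.12 (cv2) and the standard library are available. Lean on these libraries where they do the work, as an engineer would, in place of code of your own. Each camera call takes 0.05 s, during which the arm holds its last target.

## Working session

There is one attempt and no reset: what is moved stays moved. The work goes in short steps, Python scripts to look and compute and a tool call to move; the robot and the scene stay as the last step left them, time stands still between calls to the robot, and variables do not carry over. Pictures are saved under pics/ and viewed, and the job is handed in when it is done.

Besides the shell and the picture viewer there is one more tool, called after "Request:" by a JSON object that holds its "api" and its "payload". carry_out: Moves the arm, as the interface text tells. Its arguments: {"type":"object","properties":{"rows":{"type":"array","items":{"type":"array","items":{"type":"array","items":{"type":"number"}}}},"jaw":{"type":"number"}},"required":["rows"]}

```bash
mkdir -p pics; cat > h.py <<'E'
import numpy as np,cv2
from plant import *
def snap(n,f):
    im=read_camera(n); cv2.imwrite('pics/'+f,im[:,:,::-1]); return im
E
python3 - <<'E'
from h import *
for n in ['side','top','wrist']:
    snap(n,n+'0.png'); c=get_calibration(n); print(n,c)
    for t in ['dipper','stand','reagent','beaker','jar']:
        for d in cut_out(n,t): print(n,t,round(d['score'],2),d['rect'])
print(get_obs())
E
```

```text
side {'mtx': array([[415.47060716,   0.        , 317.50621104],
       [  0.        , 415.47060716, 194.01122589],
       [  0.        ,   0.        ,   1.        ]]), 'rvec': array([ 0.70970039, -2.60604078,  1.10050332]), 'tvec': array([0.45107944, 0.29705857, 0.83070102])}
side dipper 0.78 [366.9, 118.0, 31.8, 70.2]
side dipper 0.67 [391.8, 168.8, 30.0, 67.1]
side stand 0.72 [181.6, 190.3, 100.4, 174.5]
side reagent 0.82 [318.0, 129.2, 19.9, 40.3]
side beaker 0.63 [275.2, 169.8, 20.8, 34.5]
side beaker 0.62 [333.3, 150.1, 35.4, 67.0]
side jar 0.85 [296.5, 154.9, 20.1, 30.2]
top {'mtx': array([[449.41149438,   0.        , 318.01088008],
       [  0.        , 449.41149438, 192.15496358],
       [  0.        ,   0.        ,   1.        ]]), 'rvec': array([ 2.16711404, -2.20569444,  0.10019316]), 'tvec': array([-6.15389995e-04,  5.30221527e-01,  1.03261824e+00])}
top dipper 0.93 [422.6, 189.7, 30.9, 39.4]
top dipper 0.71 [352.5, 251.7, 45.5, 26.0]
top dipper 0.66 [356.4, 184.4, 28.0, 35.3]
top dipper 0.59 [378.9, 119.4, 24.6, 25.6]
top stand 0.72 [150.3, 133.1, 124.9, 62.1]
top reagen
[... 454 characters left out ...]
 -0.03363461,  0.37976806])}
{'time': 0.9, 'joints': array([-1.46624935e+00,  2.63092883e-01, -4.83132984e-02,  1.25938712e+00,
       -7.74739981e-06,  1.41554540e+00]), 'joint_vel': array([-0.00043743,  0.00143245,  0.00291446, -0.00044263, -0.00035179,
        0.0008795 ]), 'joint_efforts': array([ 2.51666708e-03, -6.37424469e+01,  3.84772968e+01,  1.48256157e-03,
        1.86385341e-05, -4.32536831e-05]), 'ee_pos': array([ 0.13488257, -0.50737853,  0.23127709]), 'orientation': array([ 0.56055322,  0.43101786,  0.56055571, -0.43102318]), 'contact_force': array([-0.04081937, -0.04606399,  0.00331414]), 'torque': array([-0.09381979, -0.04319724, -0.01773691]), 'opening': 0.9959473418591447}
```

View pics/side0.png

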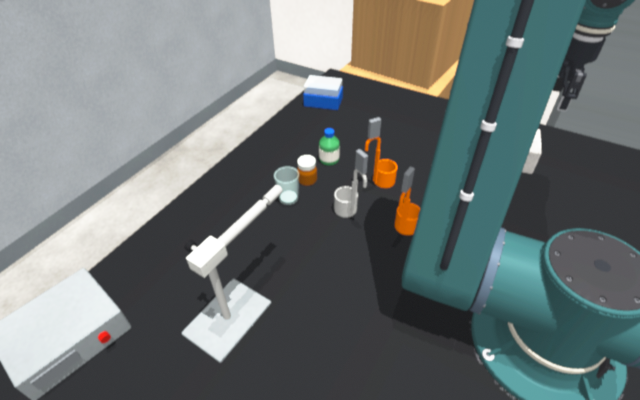

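View pics/top0.png

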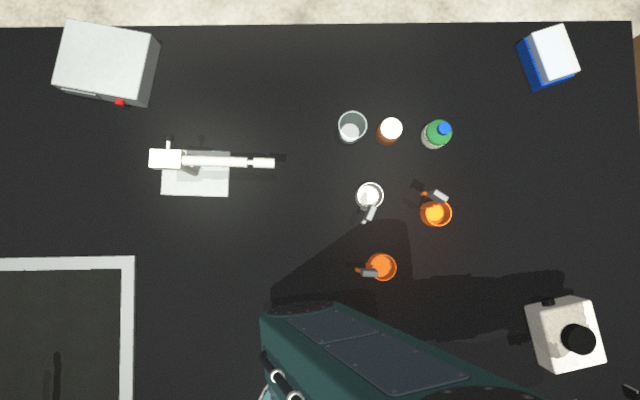

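```bash
python3 - <<'E'
import cv2
a=cv2.imread('pics/side0.png')[100:260,260:440]; cv2.imwrite('pics/sc.png',cv2.resize(a,None,fx=4,fy=3.7,interpolation=2)[:600])
a=cv2.imread('pics/top0.png')[100:300,320:480]; cv2.imwrite('pics/tc.png',cv2.resize(a,None,fx=3,fy=3,interpolation=2))
E
```

```text
(no output)
```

View pics/sc.png

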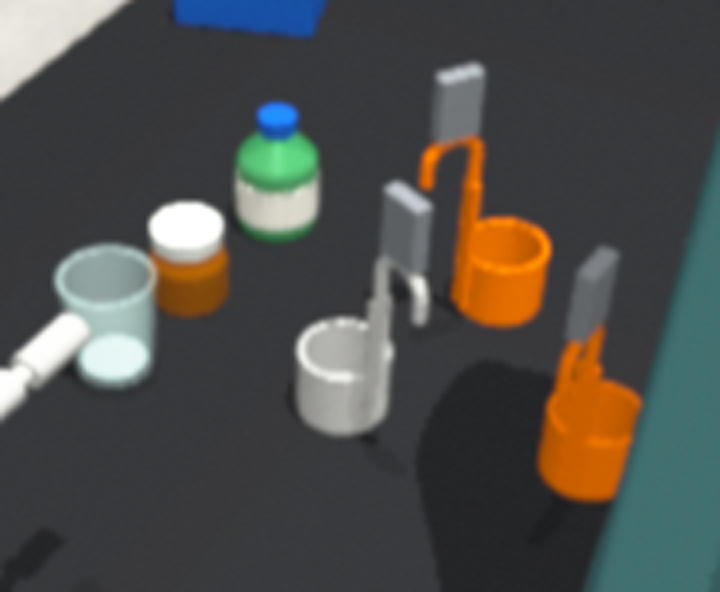

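View pics/tc.png

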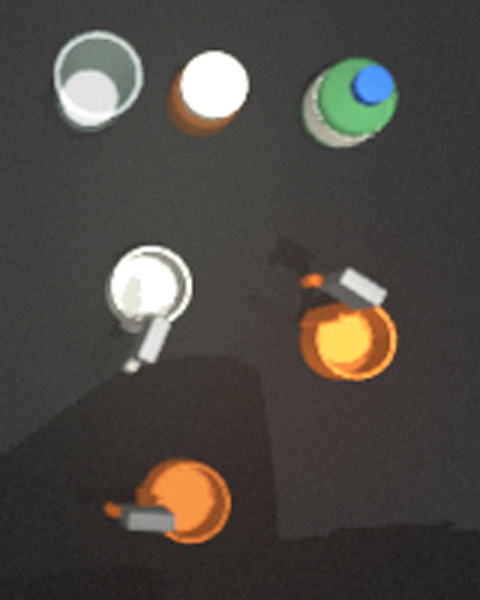

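Candidates for the dipper, by top-view pixel: steel at (370,195), orange at (436,212), orange at (381,266). I choose the steel one. The crops show grey-white metal with the hook pointing away from the cup towards (364,222). The groove shows in the top view at about (250,162).

```bash
cat > geo.py <<'E'
import numpy as np,cv2
from scipy.spatial.transform import Rotation as R
def cyl(r,z0,z1,cx=0,cy=0,n=40):
    a=np.linspace(0,2*np.pi,n); return [np.c_[cx+r*np.cos(a),cy+r*np.sin(a),np.full(n,z)] for z in (z0,z1)]
def box(x0,x1,y0,y1,z0,z1): return np.array([[x,y,z] for x in(x0,x1) for y in(y0,y1) for z in(z0,z1)],float)
def wire():
    pts=[(-32,132)]+[(-50+18*np.cos(t),150+18*np.sin(t)) for t in np.linspace(0,np.pi,13)]+[(-68,132)]
    out=[]
    for (a,b),(c,d) in zip(pts[:-1],pts[1:]):
        p=np.vstack([np.array([[x+4*u,4*v,z+4*w] for u in(-1,1) for v in (-1,1) for w in (-1,1)])*1. for x,z in((a,b),(c,d))])
        s=[]
        for x,z in((a,b),(c,d)):
            for i in range(26):
                u=np.random.RandomState(i).randn(3);u/=np.linalg.norm(u);s.append(np.array([x,0,z])+4*u)
        out.append(np.array(s))
    return out
def dipper_parts(): return [np.vstack(cyl(30,0,55)),box(-33.5,-30.5,-7,7,5,150),box(-65,-35,-6,6,170,222)]+wire()
def rodparts(L): # clamp frame, mm; L groove mid
    def c(r,y0,y1): return np.vstack([p[:,[0,2,1]] for p in cyl(r,y0,y1)])
    return [c(10,-(L-6),0),c(5,-(L+6),-(L-6)),c(10,-(L+46),-(L+6)),box(-18,18,0,60,-16,16)]
def T(parts,x,y,z,yaw): 
    M=R.from_euler('z',yaw).as_matrix(); return [p@M.T/1000+np.array([x,y,z]) for p in parts]
def proj(P,c):
    return cv2.projectPoints(np.asarray(P,float).reshape(-1,3),c['rvec'],c['tvec'],c['mtx'],None)[0].reshape(-1,2)
def render(parts,c,s=4):
    im=np.zeros((400*s,640*s),np.uint8)
    for p in parts:
        q=proj(p,c); q=(q+.5)*s
        cv2.fillConvexPoly(im,cv2.convexHull(q.astype(np.float32)).astype(np.int32),255)
    return cv2.resize(im,(640,400),interpolation=cv2.INTER_AREA)/255.
def plane(px,z,c):
    M=cv2.Rodrigues(c['rvec'])[0]; o=-M.T@c['tvec'].ravel(); d=M.T@np.linalg.solve(c['mtx'],np.array([px[0],px[1],1.]))
    return o+d*(z-o[2])/d[2]
E
python3 - <<'E'
from geo import *; from plant import get_calibration
from scipy.optimize import minimize
import pickle
cal={n:get_calibration(n) for n in('side','top')}; pickle.dump(cal,open('cal.pkl','wb'))
I={n:cv2.imread(f'pics/{n}0.png').astype(float) for n in cal}
t=cal['top']
print('cup',plane((369.7,195.7),.055,t)); print('tab',plane((372,213),.222,t))
for n,p,z in(('beaker',(351,132),0.0),('jar',(390,128),.07),('reag',(444,128),.105)): print(n,plane(p,z,t))
a=plane((184,159),.215,t); b=plane((274,163),.215,t); print('rod',a,b)
def soft(im,thr=110,w=15):
    g=im.mean(2); sat=im.max(2)-im.min(2); return 1/(1+np.exp(-(g-thr)/w))*(sat<45)
W={'top':(345,400,178,235),'side':(325,372,140,222)}
S={n:soft(I[n]) for n in I}
cup=plane((369.7,195.7),.055,t)[:2]; tb=plane((372,213),.222,t)[:2]; yaw0=np.arctan2(*(cup-tb)[::-1])
P=dipper_parts()
def cost(v,ns=('top','side')):
    Q=T(P,v[0]/1000,v[1]/1000,0,v[2]/50); e=0
    for n in ns:
        x0,x1,y0,y1=W[n]; e+=np.sum((render(Q,cal[n])-S[n])[y0:y1,x0:x1]**2)
    return e
for ns in (('top','side'),('top',),('side',)):
    best=min((minimize(cost,[cup[0]*1000,cup[1]*1000,(yaw0+d)*50],args=(ns,),method='Nelder-Mead',options=dict(initial_simplex=np.array([cup[0]*1000,cup[1]*1000,(yaw0+d)*50])+np.array([[0,0,0],[6,0,0],[0,6,0],[0,0,8]]))) for d in(-.4,0,.4)),key=lambda r:r.fun)
    v=best.x; print(ns,best.fun,v[:2],v[2]/50)
    if len(ns)==2:
        np.save('dip.npy',[v[0]/1000,v[1]/1000,v[2]/50])
        Q=T(P,v[0]/1000,v[1]/1000,0,v[2]/50); o=[]
        for n in ns:
            x0,x1,y0,y1=W[n]; im=I[n].copy(); e=cv2.morphologyEx((render(Q,cal[n])>.5).astype(np.uint8),cv2.MORPH_GRADIENT,np.ones((2,2))); 
            c=cv2.resize(im[y0:y1,x0:x1],(380,570),interpolation=0); m=cv2.resize(e[y0:y1,x0:x1],(380,570),interpolation=0); c[m>0]=c[m>0]*.5+[0,0,127]; o.append(c)
        cv2.imwrite('pics/fit.png',np.hstack(o))
E
```

```text
cup [ 0.51733876 -0.12675566  0.055     ]
tab [ 0.47281233 -0.10883667  0.222     ]
beaker [ 0.67644687 -0.09270421  0.        ]
jar [ 0.66922355 -0.1750764   0.07      ]
reag [ 0.65959529 -0.2872826   0.105     ]
rod [0.58284536 0.24819851 0.215     ] [0.5722782  0.07596561 0.215     ]
('top', 'side') 357.71336217314257 [ 519.12850376 -129.39435705] -0.4002283683765151
('top',) 38.91826038440273 [ 520.09980305 -128.79556979] -0.41762614812275944
('side',) 276.7047011744482 [ 519.23063436 -133.22514201] -0.43492733723752197[ WARN:0@8.091] global loadsave.cpp:1063 imwrite_ Unsupported depth image for selected encoder is fallbacked to CV_8U.
```

View pics/fit.png

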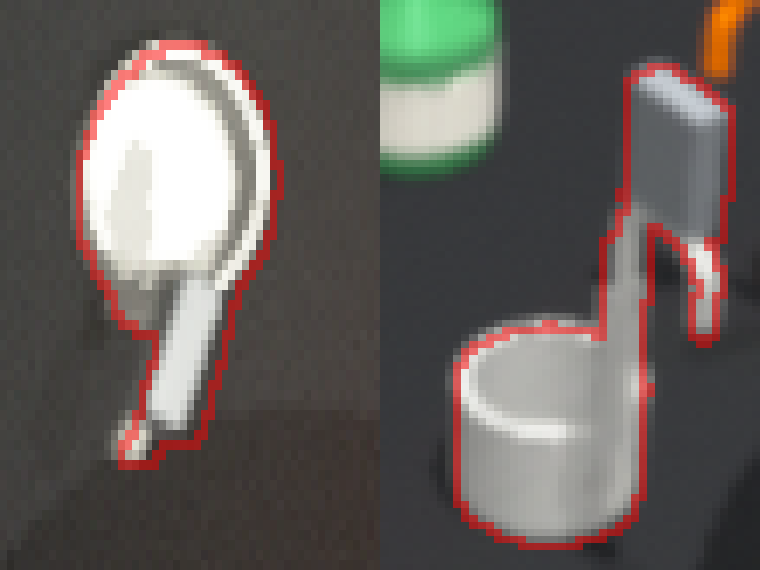

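The overlay hugs the steel dipper in both views, so the choice is confirmed. Next I refine the thresholds and fit the rod and groove.

```bash
python3 - 2>/dev/null <<'E'
from geo import *
from scipy.optimize import minimize
import pickle
cal=pickle.load(open('cal.pkl','rb'))
I={n:cv2.imread(f'pics/{n}0.png').astype(float) for n in cal}
def soft(im,thr,w=8):
    g=im.mean(2); sat=im.max(2)-im.min(2); return 1/(1+np.exp(-(g-thr)/w))*(sat<45)
S={n:soft(I[n],85) for n in I}
S['side'][:185,:341]=0
W={'top':(345,400,178,235),'side':(335,372,140,222)}
P=dipper_parts(); v0=np.load('dip.npy')*[1000,1000,50]
def cost(v,ns):
    Q=T(P,v[0]/1000,v[1]/1000,0,v[2]/50)
    return sum(np.sum((render(Q,cal[n])-S[n])[W[n][2]:W[n][3],W[n][0]:W[n][1]]**2) for n in ns)
for ns in (('top','side'),('top',),('side',)):
    b=minimize(cost,v0,args=(ns,),method='Nelder-Mead',options=dict(initial_simplex=v0+np.array([[0,0,0],[4,0,0],[0,4,0],[0,0,4]])))
    v=b.x; print(ns,b.fun,v[:2],v[2]/50)
    if len(ns)==2: np.save('dip.npy',[v[0]/1000,v[1]/1000,v[2]/50])
# rod
S={n:soft(I[n],120,10) for n in I}
W={'top':(190,285,140,175),'side':(215,290,180,260)}
def full(v,ns):
    Q=T(rodparts(v[3]),v[0]/1000,v[1]/1000,.215,v[2]/50); return Q
def cr(v,ns):
    Q=full(v,ns); e=0
    for n in ns:
        m=np.zeros((400,640),bool)
        x0,x1,y0,y1=W[n]; d=(render(Q,cal[n])-S[n]); 
        near=cv2.dilate((render(Q,cal[n])>.3).astype(np.uint8),np.ones((7,7)))>0
        # band around the initial rod only
        e+=np.sum((d**2)[y0:y1,x0:x1]*band[n][y0:y1,x0:x1])
    return e
v0=np.array([580,217,np.deg2rad(-3.5)*50*-1*0+0.06*50*-1,100.])
for yaw in (0,):
    band={}
    # initial direction from (184,159),(274,163)
    a=np.array([.5828,.2482]);b=np.array([.5723,.0760]); d=(b-a)/np.linalg.norm(b-a); y0=np.arctan2(d[0],-d[1])
    v0=np.array([a[0]*1000+d[0]*30,a[1]*1000+d[1]*30,y0*50,95.]); print('init',v0,y0)
    for n in cal: band[n]=cv2.dilate((render(full(v0,0)[:3],cal[n])>.1).astype(np.uint8),np.ones((11,11)))
    cv2.imwrite('pics/S.png',np.hstack([cv2.resize(S[n][140:260,180:300],(390,390),interpolation=0)*255 for n in cal]))
    for ns in (('top','side'),('top',),('side',)):
        best=None
        for L in (80,95,110):
          for dy in (-10,0,10):
            s=v0.copy(); s[3]=L; s[1]+=dy
            r=minimize(cr,s,args=(ns,),method='Nelder-Mead',options=dict(maxiter=250,initial_simplex=s+np.vstack([np.zeros(4),np.diag([5,8,2,10])])))
            if best is None or r.fun<best.fun: best=r
        v=best.x; th=v[2]/50; g=v[:2]+v[3]*np.array([np.sin(th),-np.cos(th)])
        print(ns,best.fun,v[:2],'yaw',th,'L',v[3],'groove',g)
        if len(ns)==2: np.save('rod.npy',[*(v[:2]/1000),th,v[3]/1000]); vb=v
    o=[]
    for n in cal:
        e=cv2.morphologyEx((render(full(vb,0),cal[n])>.5).astype(np.uint8),cv2.MORPH_GRADIENT,np.ones((2,2))); x0,x1,y0,y1=(180,290,130,190) if n=='top' else(180,290,180,280)
        c=cv2.resize(I[n][y0:y1,x0:x1],None,fx=3.6,fy=5,interpolation=0); m=cv2.resize(e[y0:y1,x0:x1],None,fx=3.6,fy=5,interpolation=0); c[m>0]=c[m>0]*.4+[0,0,150]; o.append(c)
    h=max(c.shape[0] for c in o); cv2.imwrite('pics/fitrod.png',np.hstack([cv2.copyMakeBorder(c,0,h-c.shape[0],0,0,0) for c in o]))
E
```

```text
('top', 'side') 154.88338076436483 [ 518.64276078 -129.28980355] -0.4130583340981671
('top',) 49.776424812582185 [ 520.01614292 -128.27665297] -0.41504384635593583
('side',) 63.5973131869908 [ 518.65242177 -133.57436589] -0.43929426897465285
init [580.97412289 218.25561534  -3.04501041  95.        ] -0.06090020827798772
('top', 'side') 499.7564996904999 [580.29817347 230.75031217] yaw -0.05194890851628079 L 109.45665266104628 groove [574.61457702 121.44132104]
('top',) 21.878821324318324 [576.87749296 166.89548111] yaw -0.04762746935593342 L 44.971697046711974 groove [574.73641452 121.97478078]
('side',) 85.25064160559135 [581.25901263 245.20668771] yaw -0.04763359691820131 L 200.7957760496456 groove [571.69800412  44.63866734]
```

View pics/fitrod.png

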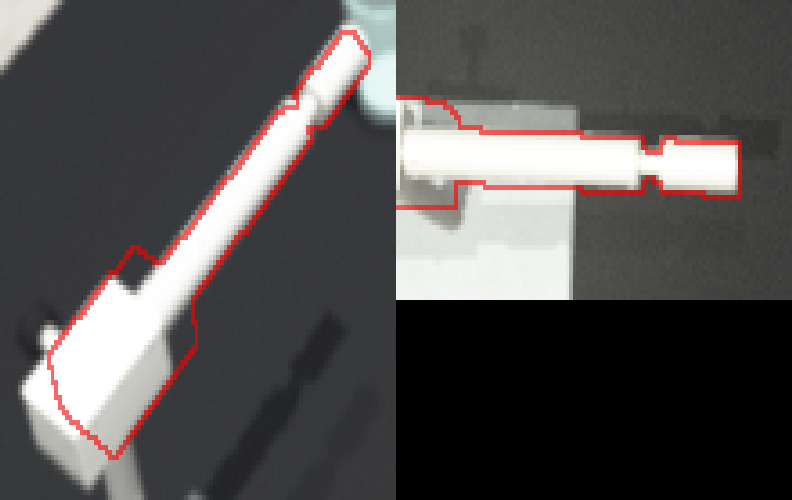

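```bash
python3 - <<'E'
from h import *
from scipy.spatial.transform import Rotation as R
o=get_obs(); q=o['orientation']; M=R.from_quat([q[1],q[2],q[3],q[0]]).as_matrix(); print(M.round(3))
z=M[:,2]; a=np.arctan2(z[1],z[0]); d=np.load('dip.npy'); print(a,d)
t=d[2]+np.pi/2; print('turns',[(t-a+k*np.pi) for k in(-1,0,1)])
c=np.array([np.cos(d[2]),np.sin(d[2])])
for x in(-50,-62,-65): p=d[:2]+x/1000*c; print(x,p,p-o['ee_pos'][:2])
E
```

```text
[[-0.     0.966  0.257]
 [-0.     0.257 -0.966]
 [-1.    -0.     0.   ]]
-1.310998427410577 [ 0.51864276 -0.1292898  -0.41305833]
turns [np.float64(-0.6728562334824866), np.float64(2.4687364201073065), np.float64(5.6103290736971)]
-50 [ 0.47284789 -0.10921919] [0.33796532 0.39815935]
-62 [ 0.46185712 -0.10440224] [0.32697455 0.40297629]
-65 [ 0.45910943 -0.103198  ] [0.32422686 0.40418053]
```

View pics/wrist0.png

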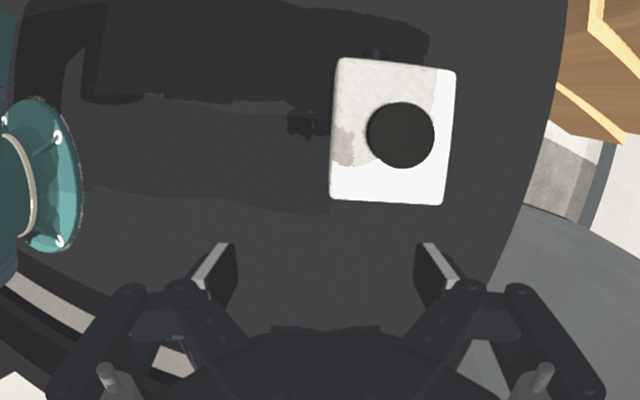

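Request:
{"api": "carry_out", "payload": {"rows": [[[0.0163,0.0201,0.018,0.1234],[0.0163,0.0201,0.018,0.1234],[0.0163,0.0201,0.018,0.1234],[0.0163,0.0201,0.018,0.1234],[0.0163,0.0201,0.018,0.1234]]]}}

```text
time: 1.32
ee_pos: [0.2169, -0.4058, 0.3222]
orientation: [0.666, 0.239, 0.666, -0.239]
contact_force: [1.4, -0.5, -0.3]
opening: 0.999
```

Request:
{"api": "carry_out", "payload": {"rows": [[[0.0163,0.0201,0,0.1234],[0.0163,0.0201,0,0.1234],[0.0163,0.0201,0,0.1234],[0.0163,0.0201,0,0.1234],[0.0163,0.0201,0,0.1234]]]}}

```text
time: 1.73
ee_pos: [0.2984, -0.3053, 0.3214]
orientation: [0.707, 0.025, 0.707, -0.025]
contact_force: [0.6, -0.7, -0.4]
opening: 0.999
```

Request:
{"api": "carry_out", "payload": {"rows": [[[0.0163,0.0201,0,0.1234],[0.0163,0.0201,0,0.1234],[0.0163,0.0201,0,0.1234],[0.0163,0.0201,0,0.1234],[0.0163,0.0201,0,0.1234]]]}}

```text
time: 2.15
ee_pos: [0.38, -0.2047, 0.3214]
orientation: [0.681, -0.191, 0.681, 0.191]
contact_force: [0.5, 0.4, 0.0]
opening: 0.997
```

Request:
{"api": "carry_out", "payload": {"rows": [[[0.0163,0.0201,0,0.1234],[0.0163,0.0201,0,0.1234],[0.0163,0.0201,0,0.1234],[0.0163,0.0201,0,0.1234],[0.0163,0.0201,0,0.1234]]], "jaw": -0.3}}

```text
time: 2.57
ee_pos: [0.4615, -0.1042, 0.3214]
orientation: [0.591, -0.389, 0.591, 0.388]
contact_force: [0.4, -1.4, 0.5]
opening: 0.65
```

```bash
python3 - <<'E'
from h import *
from scipy.spatial.transform import Rotation as R
o=get_obs(); q=o['orientation']; M=R.from_quat([q[1],q[2],q[3],q[0]]).as_matrix(); z=M[:,2]
print(o['time'],o['ee_pos'],np.arctan2(z[1],z[0]),o['joints'].round(2),o['opening'],o['contact_force'])
snap('wrist','w1.png'); print(get_calibration('wrist'))
E
```

```text
2.5667 [ 0.46151386 -0.10417479  0.32136428] 1.163227563959999 [-0.39  0.16  0.06  1.47 -0.    0.01] 0.6499767207601113 [ 0.39439759 -1.3757163   0.45534089]
{'mtx': array([[309.70691629,   0.        , 325.01921417],
       [  0.        , 309.70691629, 196.65649351],
       [  0.        ,   0.        ,   1.        ]]), 'rvec': array([-2.42287043, -1.61064101, -0.2214325 ]), 'tvec': array([-0.08659475, -0.50953677,  0.34053345])}
```

View pics/w1.png

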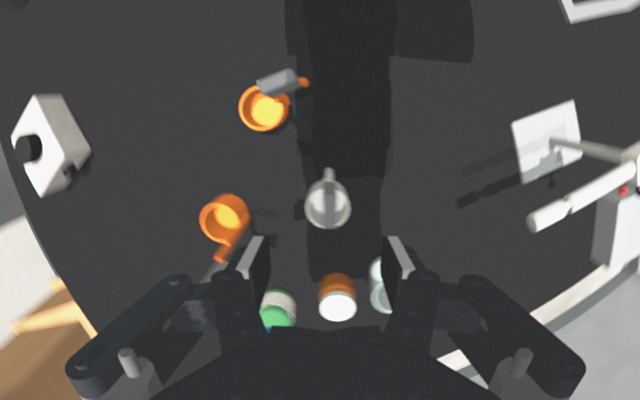

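```bash
cat >> geo.py <<'E'
def projf(P,c):
    M=cv2.Rodrigues(c['rvec'])[0]; X=np.asarray(P,float).reshape(-1,3)@M.T+np.asarray(c['tvec']).ravel()
    r=np.linalg.norm(X[:,:2],axis=1)+1e-12; th=np.arctan2(r,X[:,2]); K=c['mtx']
    return np.c_[K[0,2]+K[0,0]*th*X[:,0]/r, K[1,2]+K[1,1]*th*X[:,1]/r]
def edges(im,parts,c,s,off,fish=True,col=(0,0,255)):
    for p in parts:
        q=(projf if fish else proj)(p,c); q=((q-off)*s).astype(np.float32)
        cv2.polylines(im,[cv2.convexHull(q).astype(np.int32)],True,col,1)
E
python3 - <<'E'
from h import *; from geo import *
c=get_calibration('wrist'); im=cv2.imread('pics/w1.png')[140:260,260:400]; im=cv2.resize(im,None,fx=5,fy=5,interpolation=2)
d=np.load('dip.npy'); edges(im,T(dipper_parts()[:3],d[0],d[1],0,d[2]),c,5,np.array([260,140])-.5)
cv2.imwrite('pics/w1o.png',im)
E
```

```text
(no output)
```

View pics/w1o.png

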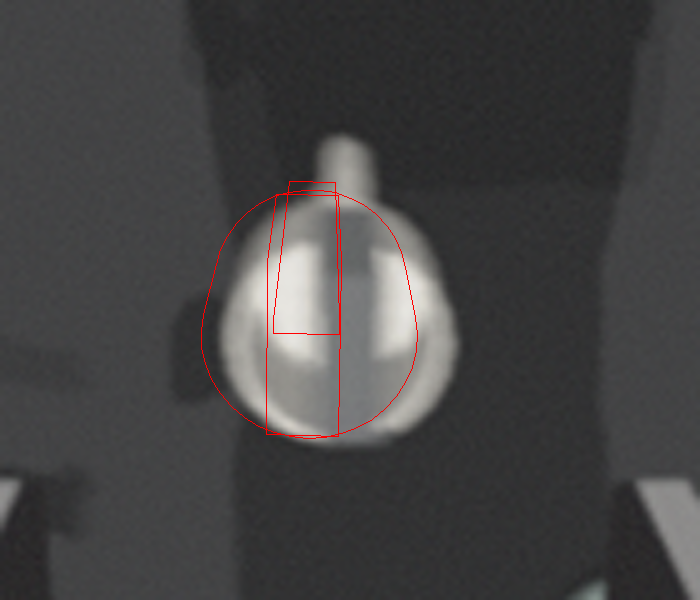

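```bash
cat > ov.py <<'E'
import sys
from h import *; from geo import *
o=get_obs(); c=get_calibration('wrist'); im=read_camera('wrist')[:,:,::-1]
cv2.imwrite('pics/w2.png',im)
im=cv2.resize(im[140:260,260:400],None,fx=5,fy=5,interpolation=2)
d=np.load('dip.npy'); edges(im,T(dipper_parts()[:3],d[0],d[1],0,d[2]),c,5,np.array([260,140])-.5)
cv2.imwrite('pics/w2o.png',im); print(o['ee_pos'],o['time'],c['rvec'],c['tvec'])
M=cv2.Rodrigues(c['rvec'])[0]; print('cam',-M.T@c['tvec'].ravel(), M)
E
python3 ov.py
```

```text
[ 0.46343055 -0.10182586  0.32105761] 2.6167 [-2.42287043 -1.61064101 -0.2214325 ] [-0.08659475 -0.50953677  0.34053345]
cam [ 0.40210209 -0.07574057  0.46439926] [[ 0.38680038  0.9221614   0.00195206]
 [ 0.88847527 -0.373236    0.26703293]
 [ 0.24697604 -0.10155409 -0.96368543]]
```

View pics/w2o.png

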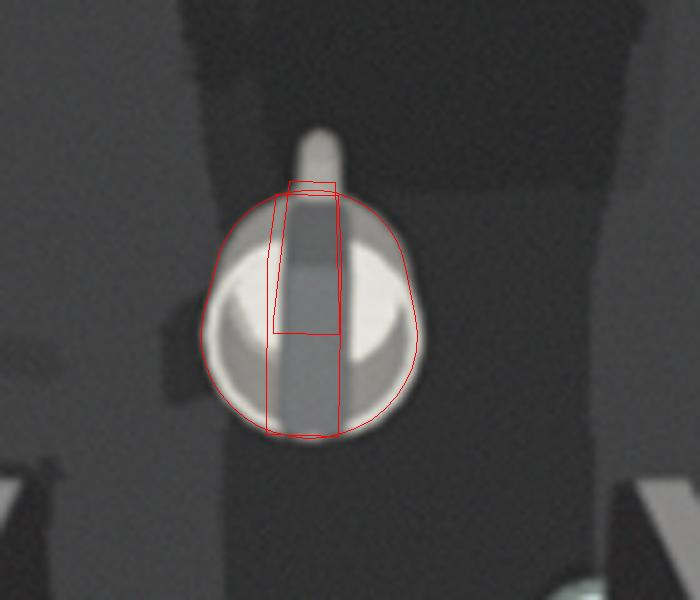

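The wrist overlay matches the dipper to about 1 mm. Next I descend over the tab's hook-side edge. A small grip patch should let the dipper pivot into its lean.

Request:
{"api": "carry_out", "payload": {"rows": [[[-0.005,0,-0.028,0],[0,0,-0.028,0],[0,0,-0.028,0],[0,0,-0.02,0],[0,0,-0.012,0]]]}}

```text
time: 3.08
ee_pos: [0.4547, -0.1054, 0.2032]
orientation: [0.592, -0.385, 0.593, 0.387]
contact_force: [0.3, 0.1, 0.8]
opening: 0.652
```

```bash
python3 ov.py; python3 -c "
from h import *
snap('side','s2.png')
import cv2
a=cv2.imread('pics/s2.png')[90:230,300:440]; b=cv2.imread('pics/w2.png')[120:300,200:440]
cv2.imwrite('pics/s2c.png',np.hstack([cv2.resize(a,(400,400)),cv2.resize(b,(400,300))[:300].repeat(1,0) if 0 else cv2.copyMakeBorder(cv2.resize(b,(400,300)),0,100,0,0,0)]))"
```

```text
[ 0.45468349 -0.10537194  0.20320565] 3.0833 [-2.437973   -1.58827939 -0.21449233] [-0.08801781 -0.46995141  0.23050577]
cam [ 0.39425843 -0.07807066  0.34669819] [[ 4.04030176e-01  9.14745568e-01  4.04687465e-04]
 [ 8.82084842e-01 -3.89721481e-01  2.64657323e-01]
 [ 2.42251828e-01 -1.06572576e-01 -9.64342438e-01]]
```

View pics/s2c.png

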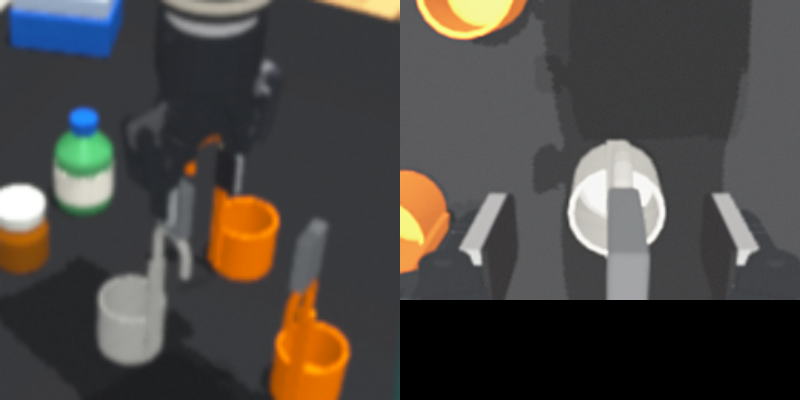

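Request:
{"api": "carry_out", "payload": {"rows": [[[0.0043,0.003,0,0],[0,0,0,0],[0,0,0,0],[0,0,0,0]]], "jaw": 0.6}}

```text
time: 3.52
ee_pos: [0.4606, -0.1025, 0.206]
orientation: [0.592, -0.387, 0.592, 0.386]
contact_force: [-0.1, 0.4, -0.0]
opening: 0.201
```

Request:
{"api": "carry_out", "payload": {"rows": [[[0,0,0,0],[0,0,0,0],[0,0,0,0]]], "jaw": 0.7}}

```text
time: 3.77
ee_pos: [0.4602, -0.1024, 0.2054]
orientation: [0.592, -0.387, 0.592, 0.387]
contact_force: [-0.3, -0.0, -0.1]
opening: 0.15
```

Request:
{"api": "carry_out", "payload": {"rows": [[[0,0,0,0],[0,0,0,0],[0,0,0,0]]], "jaw": 0.75}}

```text
time: 4.02
ee_pos: [0.4602, -0.1024, 0.2055]
orientation: [0.592, -0.387, 0.592, 0.387]
contact_force: [-0.9, 1.1, 6.2]
opening: 0.13
```

```bash
python3 -c "
from h import *
print(get_obs())
snap('side','s3.png');snap('wrist','w3.png')
import cv2
a=cv2.imread('pics/s3.png')[90:230,300:440]; b=cv2.imread('pics/w3.png')[120:300,200:440]
cv2.imwrite('pics/s3c.png',np.hstack([cv2.resize(a,(400,400)),cv2.copyMakeBorder(cv2.resize(b,(400,300)),0,100,0,0,0)]))"
```

```text
{'time': 4.0167, 'joints': array([-3.92043841e-01,  1.81766343e-01, -2.29231138e-01,  1.15942710e+00,
        1.17737471e-04,  2.18020904e-02]), 'joint_vel': array([-1.68624765e-03, -1.06731339e-03,  1.59832057e-05,  1.80950089e-05,
       -5.60645621e-04,  1.08981868e-03]), 'joint_efforts': array([-3.95563776e-01, -5.27241576e+01,  3.63687801e+01, -4.66594147e-01,
       -1.85026308e-01, -1.72209938e-02]), 'ee_pos': array([ 0.46024253, -0.10238269,  0.2054942 ]), 'orientation': array([ 0.59216718, -0.38669406,  0.59195   ,  0.38652418]), 'contact_force': array([-0.89907047,  1.06098535,  6.15960485]), 'torque': array([ 0.22740385,  0.10879874, -0.04391956]), 'opening': 0.1300946316407806}
```

View pics/s3c.png

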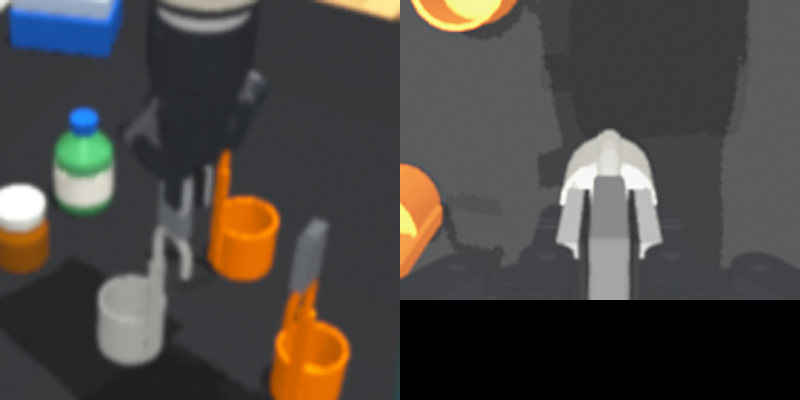

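Request:
{"api": "carry_out", "payload": {"rows": [[[0,0,0.004,0],[0,0,0.004,0],[0,0,0.004,0],[0,0,0,0],[0,0,0,0]]]}}

```text
time: 4.53
ee_pos: [0.4603, -0.1025, 0.2175]
orientation: [0.592, -0.387, 0.592, 0.386]
contact_force: [-0.1, -0.6, -2.7]
opening: 0.128
```

```bash
cat > sw.py <<'E'
import sys
from h import *
k=sys.argv[1]; o=get_obs(); print(o['time'],o['ee_pos'],o['contact_force'].round(2),o['torque'].round(3),o['opening'])
a=snap('side','s%s.png'%k)[90:230,300:440,::-1]; b=snap('wrist','w%s.png'%k)[120:300,200:440,::-1]
cv2.imwrite('pics/c%s.png'%k,np.hstack([cv2.resize(a,(400,400)),cv2.copyMakeBorder(cv2.resize(b,(400,300)),0,100,0,0,0)]))
E
python3 sw.py 4
```

```text
4.5333 [ 0.46027106 -0.10246782  0.21745057] [-0.1  -0.61 -2.67] [0.049 0.186 0.007] 0.1280841837183801
```

View pics/c4.png

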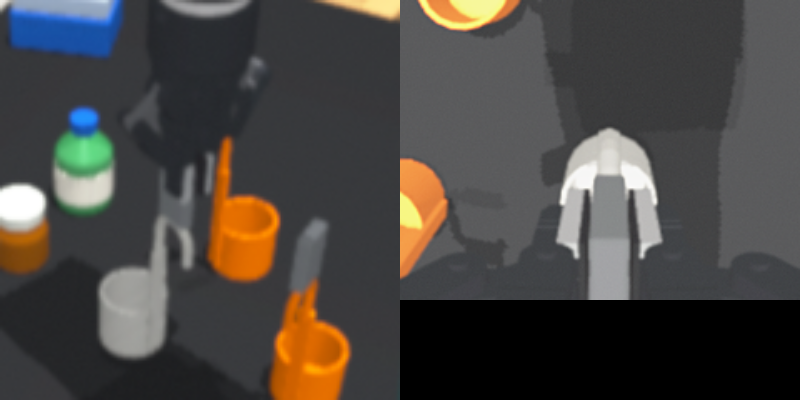

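It lifts cleanly at about 2.7 N. I'll ease the grip in small steps, close over the bench, so the dipper pivots under its own weight.

Request:
{"api": "carry_out", "payload": {"rows": [[[0,0,0,0],[0,0,0,0]]], "jaw": 0.747}}

```text
time: 4.8
ee_pos: [0.4601, -0.1024, 0.2171]
orientation: [0.592, -0.387, 0.592, 0.387]
contact_force: [1.5, 1.0, -2.6]
opening: 0.127
```

Request:
{"api": "carry_out", "payload": {"rows": [[[0,0,0,0],[0,0,0,0]]], "jaw": 0.745}}

```text
time: 4.97
ee_pos: [0.4601, -0.1024, 0.2172]
orientation: [0.592, -0.387, 0.592, 0.387]
contact_force: [-0.3, -0.3, -2.1]
opening: 0.13
```

Request:
{"api": "carry_out", "payload": {"rows": [[[0,0,0,0],[0,0,0,0]]], "jaw": 0.743}}

```text
time: 5.13
ee_pos: [0.4601, -0.1024, 0.2173]
orientation: [0.592, -0.387, 0.592, 0.387]
contact_force: [-0.5, 0.9, -0.8]
opening: 0.131
```

```bash
python3 sw.py 5
```

```text
5.1333 [ 0.46013539 -0.10235756  0.21726308] [-0.46  0.93 -0.79] [ 0.079  0.113 -0.005] 0.1311922066878808
```

View pics/c5.png

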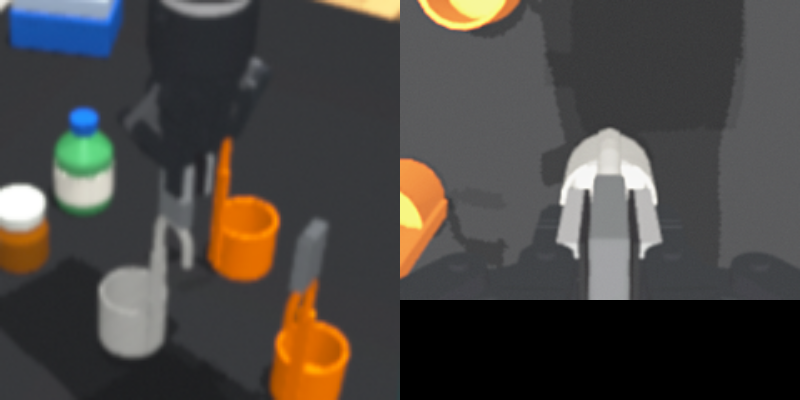

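Request:
{"api": "carry_out", "payload": {"rows": [[[0,0,0,0],[0,0,0,0]]], "jaw": 0.741}}

```text
time: 5.4
ee_pos: [0.4602, -0.1024, 0.2173]
orientation: [0.592, -0.387, 0.592, 0.387]
contact_force: [1.1, -0.5, -2.5]
opening: 0.129
```

Request:
{"api": "carry_out", "payload": {"rows": [[[0,0,0,0],[0,0,0,0]]], "jaw": 0.739}}

```text
time: 5.57
ee_pos: [0.4602, -0.1024, 0.2173]
orientation: [0.592, -0.387, 0.592, 0.387]
contact_force: [0.2, 0.3, -2.0]
opening: 0.135
```

```bash
python3 sw.py 6
```

```text
5.5667 [ 0.46016961 -0.1023966   0.2172836 ] [ 0.17  0.25 -1.98] [-0.019  0.108  0.02 ] 0.13509259556706582
```

View pics/c6.png

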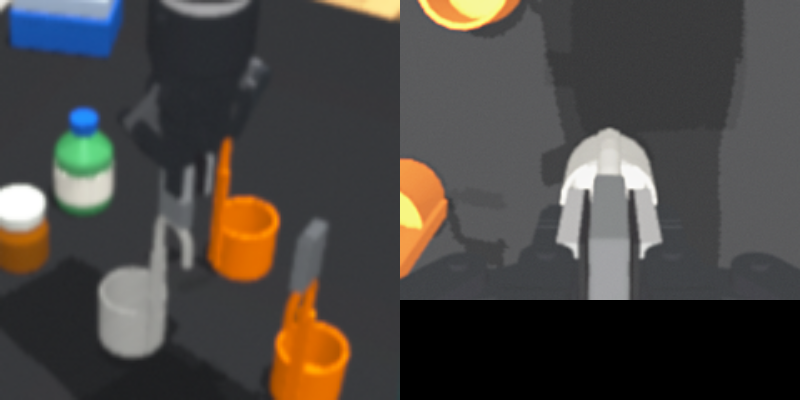

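Request:
{"api": "carry_out", "payload": {"rows": [[[0,0,0,0],[0,0,0,0]]], "jaw": 0.735}}

```text
time: 5.83
ee_pos: [0.4602, -0.1024, 0.2173]
orientation: [0.592, -0.387, 0.592, 0.387]
contact_force: [0.9, -0.8, -1.8]
opening: 0.135
```

Request:
{"api": "carry_out", "payload": {"rows": [[[0,0,0,0],[0,0,0,0]]], "jaw": 0.731}}

```text
time: 6.0
ee_pos: [0.4602, -0.1024, 0.2173]
orientation: [0.592, -0.387, 0.592, 0.387]
contact_force: [-0.9, 0.3, -1.8]
opening: 0.133
```

```bash
python3 sw.py 7
```

```text
6.0 [ 0.46015482 -0.10238379  0.21726697] [-0.9   0.28 -1.76] [0.053 0.133 0.012] 0.13284757600389085
```

View pics/c7.png

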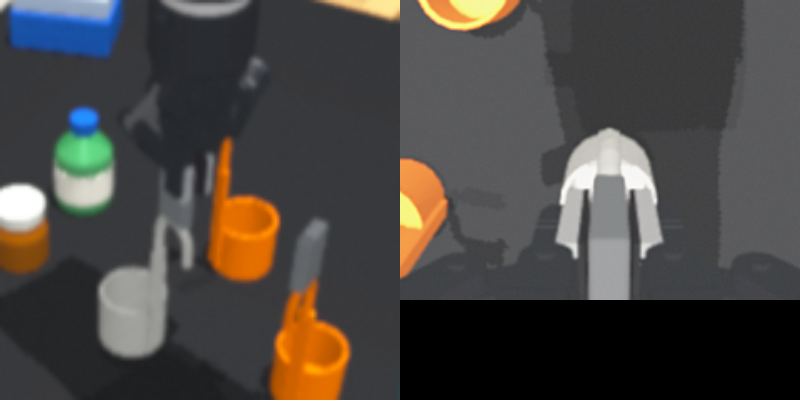

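Request:
{"api": "carry_out", "payload": {"rows": [[[0,0,0,0],[0,0,0,0]]], "jaw": 0.727}}

```text
time: 6.27
ee_pos: [0.4602, -0.1024, 0.2173]
orientation: [0.592, -0.387, 0.592, 0.387]
contact_force: [0.9, 0.3, -2.6]
opening: 0.135
```

Request:
{"api": "carry_out", "payload": {"rows": [[[0,0,0,0],[0,0,0,0]]], "jaw": 0.723}}

```text
time: 6.43
ee_pos: [0.4602, -0.1024, 0.2173]
orientation: [0.592, -0.387, 0.592, 0.387]
contact_force: [0.2, -0.4, -2.7]
opening: 0.141
```

```bash
python3 sw.py 8
```

```text
6.4333 [ 0.46020934 -0.10241264  0.21728203] [ 0.23 -0.41 -2.74] [0.057 0.108 0.006] 0.14097415797329949
```

View pics/c8.png

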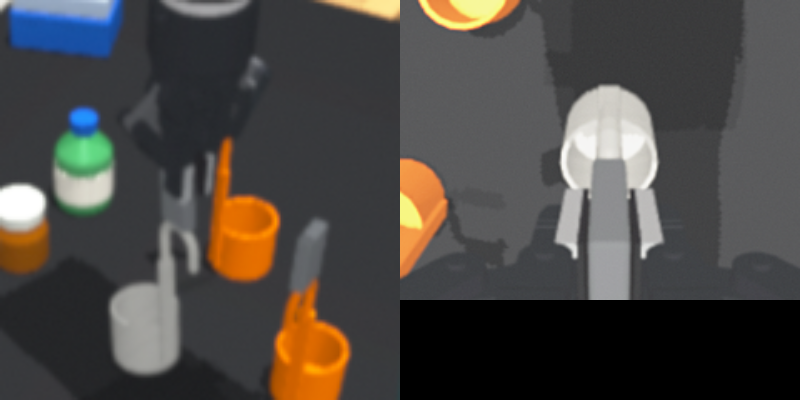

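The dipper has started pivoting in the pads. I'll hold it firmer, raise it a little, then ease again.

Request:
{"api": "carry_out", "payload": {"rows": [[[0,0,0,0],[0,0,0.004,0],[0,0,0.005,0],[0,0,0.004,0],[0,0,0,0]]], "jaw": 0.733}}

```text
time: 6.95
ee_pos: [0.4606, -0.1026, 0.2313]
orientation: [0.592, -0.387, 0.592, 0.386]
contact_force: [-0.6, -0.1, -1.9]
opening: 0.133
```

Request:
{"api": "carry_out", "payload": {"rows": [[[0,0,0,0],[0,0,0,0]]], "jaw": 0.725}}

```text
time: 7.12
ee_pos: [0.4602, -0.1024, 0.2302]
orientation: [0.592, -0.387, 0.592, 0.387]
contact_force: [-0.3, 0.3, -3.2]
opening: 0.137
```

Request:
{"api": "carry_out", "payload": {"rows": [[[0,0,0,0],[0,0,0,0],[0,0,0,0]]], "jaw": 0.722}}

```text
time: 7.37
ee_pos: [0.4601, -0.1024, 0.2302]
orientation: [0.592, -0.387, 0.592, 0.387]
contact_force: [0.0, -0.1, -2.0]
opening: 0.137
```

```bash
python3 sw.py 9
```

```text
7.3667 [ 0.46010366 -0.102362    0.23015784] [ 0.01 -0.15 -1.97] [ 0.009  0.018 -0.037] 0.13679834759620324
```

View pics/c9.png

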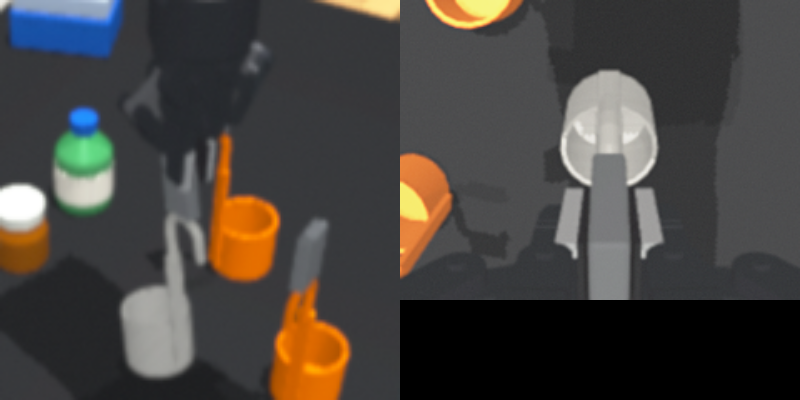

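```bash
cat > fit.py <<'E'
import sys
from h import *; from geo import *
from scipy.optimize import minimize
def T6(parts,x,y,z,yaw,lean):
    M=(R.from_euler('z',yaw)*R.from_euler('y',lean)).as_matrix(); e=np.array([-50,0,150.])
    return [(p-e)@M.T/1000+np.array([x,y,z]) for p in parts]   # x,y,z of hook eye
def soft(im,thr,w=8):
    g=im.mean(2); sat=im.max(2)-im.min(2); return 1/(1+np.exp(-(g-thr)/w))*(sat<40)
def renderf(parts,c,win,s=3):
    x0,x1,y0,y1=win; im=np.zeros(((y1-y0)*s,(x1-x0)*s),np.uint8)
    for p in parts:
        q=((projf if c.get('f') else proj)(p,c)-[x0,y0]+.5)*s
        cv2.fillConvexPoly(im,cv2.convexHull(q.astype(np.float32)).astype(np.int32),255)
    return cv2.resize(im,(x1-x0,y1-y0),interpolation=cv2.INTER_AREA)/255.
def fit(k,eye0,yaw,lean0,swin,wwin,thr=(85,100)):
    o=get_obs(); cw=dict(get_calibration('wrist'),f=1); w=snap('wrist','w%s.png'%k); s=snap('side','s%s.png'%k); cs=get_calibration('side')
    print(o['time'],o['ee_pos'],o['contact_force'].round(1),o['opening'])
    D=[(cs,swin,soft(s.astype(float),thr[0]),s)]
    if wwin: D.append((cw,wwin,soft(w.astype(float),thr[1]),w))
    P=dipper_parts(); sh=P[:2]+P[3:]
    def cost(v,D=D):
        Q=T6(sh,v[0]/1000,v[1]/1000,v[2]/1000,v[4]/50,v[3]/50); e=0
        for c,win,S,_ in D: e+=np.sum((renderf(Q,c,win)-S[win[2]:win[3],win[0]:win[1]])**2)
        return e+((v[4]/50-yaw)/.03)**2
    best=None
    for l in (lean0-.1,lean0,lean0+.1):
        v0=np.array([*eye0*1000,l*50,yaw*50]); r=minimize(cost,v0,method='Nelder-Mead',options=dict(maxiter=400,initial_simplex=v0+np.vstack([np.zeros(5),np.diag([4,4,4,4,1])])))
        if best is None or r.fun<best.fun: best=r
    v=best.x; print('cost',best.fun,'eye',v[:3].round(1),'lean',v[3]/50,'yaw',v[4]/50,'eye-tcp',(v[:3]/1000-o['ee_pos']).round(4))
    Q=T6(P,v[0]/1000,v[1]/1000,v[2]/1000,v[4]/50,v[3]/50); out=[]
    for c,win,S,im in D:
        x0,x1,y0,y1=win; sc=min(390/(x1-x0),590/(y1-y0)); a=cv2.resize(im[y0:y1,x0:x1,::-1],None,fx=sc,fy=sc,interpolation=2)
        edges(a,Q,c,sc,np.array([x0,y0])-.5,bool(c.get('f'))); out.append(a)
    h=max(a.shape[0] for a in out); cv2.imwrite('pics/f%s.png'%k,np.hstack([cv2.copyMakeBorder(a,0,h-a.shape[0],0,0,0) for a in out]))
    return v
E
cat > r.py <<'E'
from fit import *
# eye: tcp xy + along dipper x
yaw=1.1585-np.pi/2; c=np.array([np.cos(yaw),np.sin(yaw)]); o=get_obs()['ee_pos']
e=np.array([*(o[:2]+.0*c),o[2]-.055])
np.save('p10.npy',fit('10',e,yaw,.25,(335,380,150,232),(290,350,150,230)))
E
python3 r.py
```

```text
7.4667 [ 0.46010489 -0.1023652   0.23018935] [-0.2  0.4 -2.5] 0.13733365063399824
cost 253.41115715259727 eye [ 456.7 -100.5  177. ] lean 0.19101012280501217 yaw -0.4079734234457182 eye-tcp [-0.0034  0.0019 -0.0532]
```

View pics/f10.png

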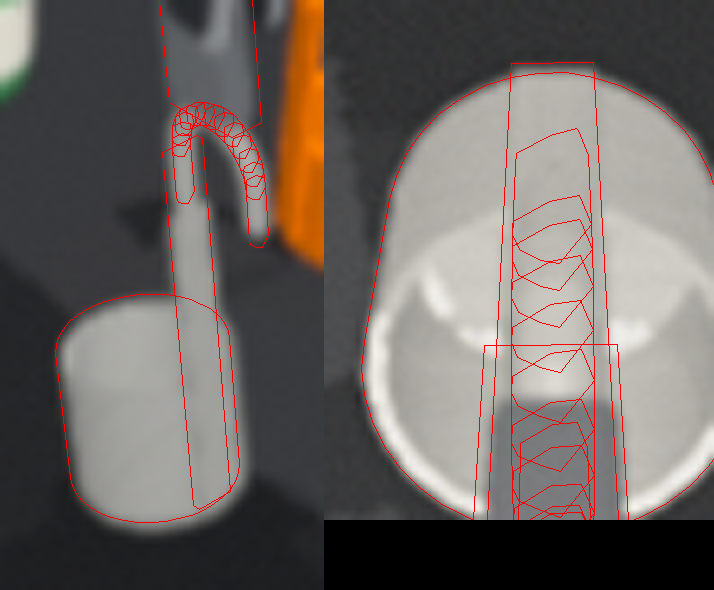

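```bash
sed -i 's/sh=P\[:2\]+P\[3:\]/sh=P/' fit.py; sed -i "s/(335,380,150,232),(290,350,150,230))/(335,380,160,232),(285,365,150,229),(85,95))/; s/fit('10'/fit('11'/" r.py; python3 r.py
```

```text
7.5667 [ 0.46012852 -0.10239098  0.23023341] [-0.3  0.4 -1.4] 0.14081936204339582
cost 82.67312162256763 eye [ 458.  -101.3  176.9] lean 0.21735648586809467 yaw -0.39693894612982844 eye-tcp [-0.0021  0.0011 -0.0533]
```

View pics/f11.png

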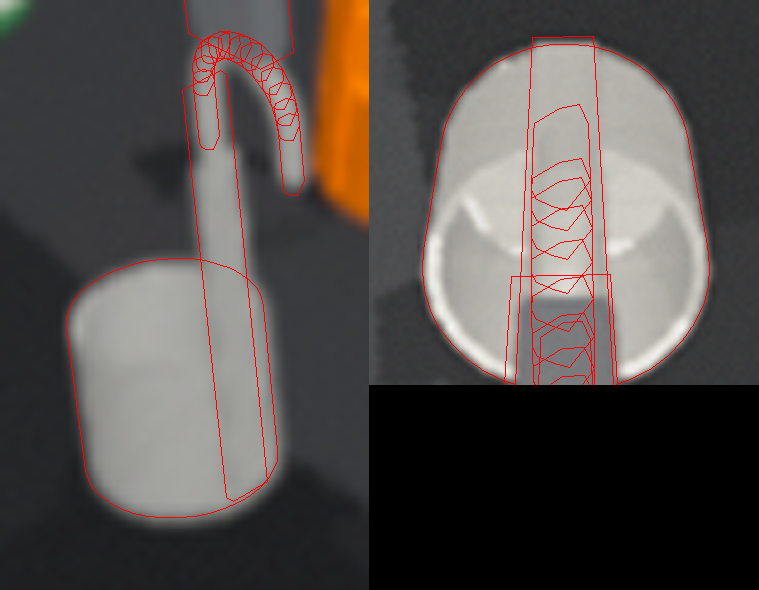

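The lean is about 0.22 rad with the eye 53 mm below the TCP. Because the cup now hangs under the rod line, I'll thread the hook on from the rod's free end. I firm the grip for the transit.

Request:
{"api": "carry_out", "payload": {"rows": [[[0,0,0,0],[0,0,0.006,0],[0,0,0.01,0],[0,0,0.012,0],[0.003,0.004,0.006,0.01]]], "jaw": 0.742}}

```text
time: 8.08
ee_pos: [0.4633, -0.0987, 0.2658]
orientation: [0.59, -0.39, 0.59, 0.389]
contact_force: [0.7, -0.5, -1.7]
opening: 0.133
```

Request:
{"api": "carry_out", "payload": {"rows": [[[0.0085,0.01,0.002,0.0275],[0.0085,0.01,0.002,0.0275],[0.0085,0.01,0.002,0.0275],[0.0085,0.01,0,0.0275],[0.0085,0.01,0,0.0275]]]}}

```text
time: 8.5
ee_pos: [0.5064, -0.0475, 0.2704]
orientation: [0.562, -0.43, 0.561, 0.43]
contact_force: [-0.0, -0.2, -2.9]
opening: 0.131
```

Request:
{"api": "carry_out", "payload": {"rows": [[[0.0085,0.01,0,0.0275],[0.0085,0.01,0,0.0275],[0.0085,0.01,0,0.0275],[0.0085,0.01,0,0.0275],[0.0085,0.01,0,0.0275]]]}}

```text
time: 8.92
ee_pos: [0.549, 0.0027, 0.2702]
orientation: [0.53, -0.468, 0.531, 0.468]
contact_force: [0.2, -0.2, -1.7]
opening: 0.138
```

Request:
{"api": "carry_out", "payload": {"rows": [[[0.0085,0.01,0,0.0275],[0.0085,0.01,0,0.0275],[0.0055,0.006,0,0.023],[0.0018,0.002,0,0],[0,0,0,0]]]}}

```text
time: 9.33
ee_pos: [0.5728, 0.03, 0.27]
orientation: [0.512, -0.487, 0.512, 0.487]
contact_force: [0.1, -0.1, -2.2]
opening: 0.139
```

```bash
cat > r.py <<'E'
from fit import *
o=get_obs(); q=o['orientation']; M=R.from_quat([q[1],q[2],q[3],q[0]]).as_matrix(); z=M[:,2]; y=np.arctan2(z[1],z[0]); print('jaw yaw',y, o['opening'],o['ee_pos'])
for n in ('side','top','wrist'): snap(n,n+'12.png')
E
python3 r.py
```

```text
jaw yaw 1.5205585284259857 0.13900294372033328 [0.572819   0.03004789 0.2700495 ]
```

View pics/side12.png

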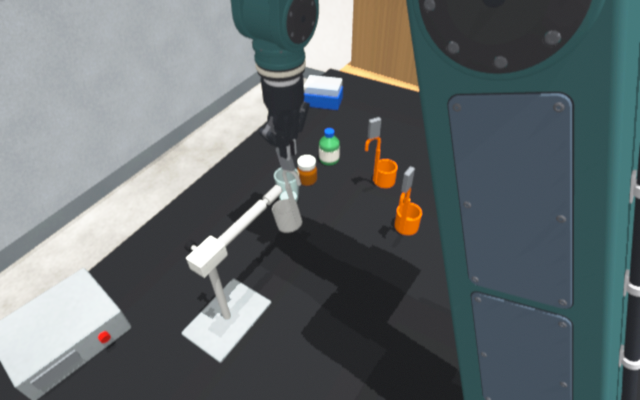

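View pics/wrist12.png

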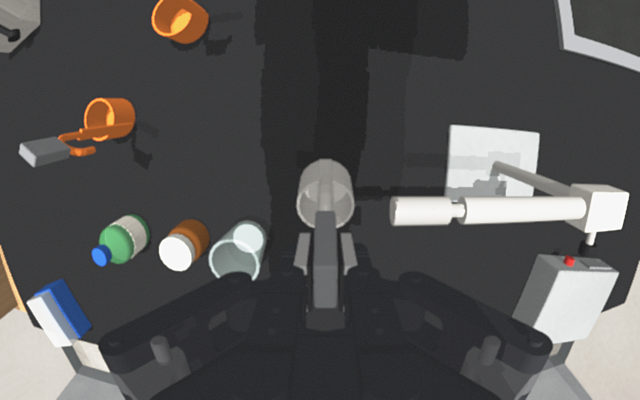

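View pics/top12.png

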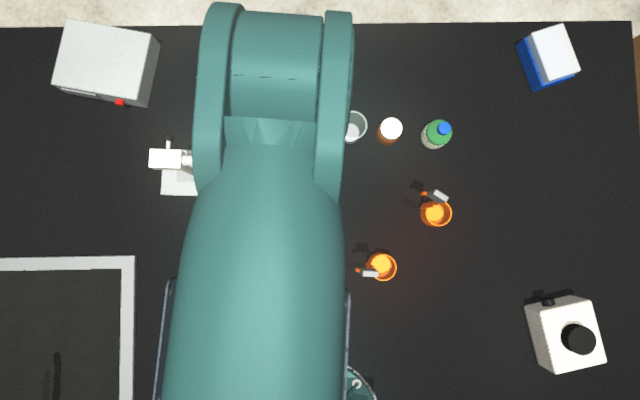

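```bash
cat > r2.py <<'E'
from fit import *
import sys
k=sys.argv[1]
o=get_obs(); yaw=float(np.load('rod.npy')[2]); q=o['orientation']; M=R.from_quat([q[1],q[2],q[3],q[0]]).as_matrix(); yd=np.arctan2(M[1,2],M[0,2])-np.pi/2
e=o['ee_pos']+[-.0024,.0003,-.0533]
v=fit(k,e,yd,.22,(262,310,175,240),(285,365,150,228),(100,95))
# rod
cw=dict(get_calibration('wrist'),f=1); w=cv2.imread(f'pics/w{k}.png').astype(float); S=soft(w,150,10)
r=np.load('rod.npy'); g0=np.array([r[0]+r[3]*np.sin(r[2]),r[1]-r[3]*np.cos(r[2])])*1000
win=(380,560,185,235) 
def rp(v):
    P=[p+np.array([0,100,0]) for p in rodparts(100)[:3]]; return T(P,v[0]/1000,v[1]/1000,.215,v[2]/50)
def cost(v,win=win): 
    A=renderf(rp(v),cw,win)-S[win[2]:win[3],win[0]:win[1]]; return np.sum(A**2*B)
# ignore base plate: band
B=cv2.dilate((renderf(rp([*g0,r[2]*50]),cw,win)>.1).astype(np.uint8),np.ones((13,13)))
v0=np.array([*g0,r[2]*50]); m=minimize(cost,v0,method='Nelder-Mead',options=dict(initial_simplex=v0+np.vstack([np.zeros(3),np.diag([4,4,2])]))); x=m.x
print('groove init',g0,r[2],'wrist',x[:2],x[2]/50,m.fun)
x0,x1,y0,y1=win; a=cv2.resize(w[y0:y1,x0:x1].astype(np.uint8),None,fx=4.2,fy=4.2,interpolation=2); edges(a,rp(x),cw,4.2,np.array([x0,y0])-.5); edges(a,rp(v0),cw,4.2,np.array([x0,y0])-.5,True,(0,200,0)); cv2.imwrite('pics/g%s.png'%k,a)
np.save('g.npy',x)
E
python3 r2.py 13
```

```text
9.4833 [0.57221122 0.0292547  0.27036235] [ 0.3 -0.9 -2.1] 0.1307463346717607
cost 685.3242778792953 eye [571.3  29.2 215.1] lean 0.21855571089689063 yaw -0.04352213712501115 eye-tcp [-0.0009 -0.0001 -0.0553]
groove init [574.61457702 121.44132104] -0.05194890851628079 wrist [575.63805295 125.40255217] -0.05202834929851743 495.8057809803162
```

View pics/f13.png

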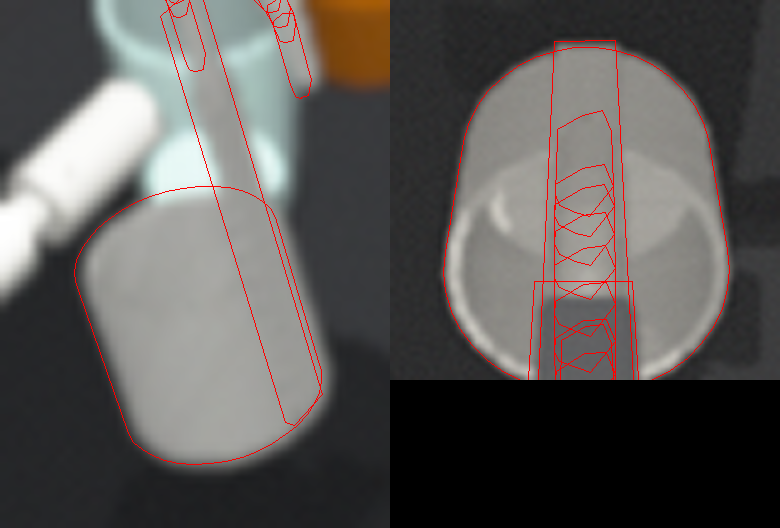

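View pics/g13.png

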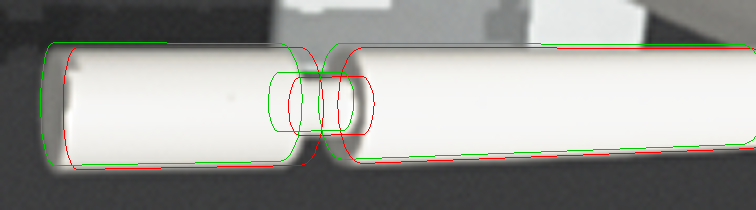

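The groove estimate (green) agrees with the wrist view: groove at about (458,209) px, end face and both groove shoulders line up. Next I slide the hook slowly over the rod end with about 5 mm of clearance, watching the forces.

Request:
{"api": "carry_out", "payload": {"rows": [[[0.0003,0.006,0.002,0],[0.0004,0.007,0,0],[0.0004,0.007,0,0],[0.0004,0.006,0,0],[0.0003,0.004,0,0]]]}}

```text
time: 10.0
ee_pos: [0.5743, 0.0607, 0.2723]
orientation: [0.512, -0.487, 0.512, 0.487]
contact_force: [-0.5, -0.2, -2.1]
opening: 0.133
```

Request:
{"api": "carry_out", "payload": {"rows": [[[0.0002,0.004,0,0],[0.0002,0.004,0,0],[0.0002,0.004,0,0],[0.0002,0.004,0,0],[0.0002,0.003,0,0]]]}}

```text
time: 10.42
ee_pos: [0.5753, 0.079, 0.2723]
orientation: [0.513, -0.487, 0.513, 0.487]
contact_force: [-0.9, 0.1, -1.9]
opening: 0.135
```

```bash
python3 - <<'E'
from h import *
o=get_obs(); print(o['time'],o['ee_pos'],o['contact_force'].round(1),o['torque'].round(2))
s=snap('side','s14.png')[150:250,220:340,::-1]; w=snap('wrist','w14.png')[140:290,270:490,::-1]
cv2.imwrite('pics/c14.png',np.hstack([cv2.resize(s,(400,333),interpolation=2),cv2.resize(w,(400,333),interpolation=2)]))
E
```

```text
10.4167 [0.57525865 0.0790423  0.27226492] [-0.9  0.1 -1.9] [-0.02  0.   -0.02]
```

View pics/c14.png

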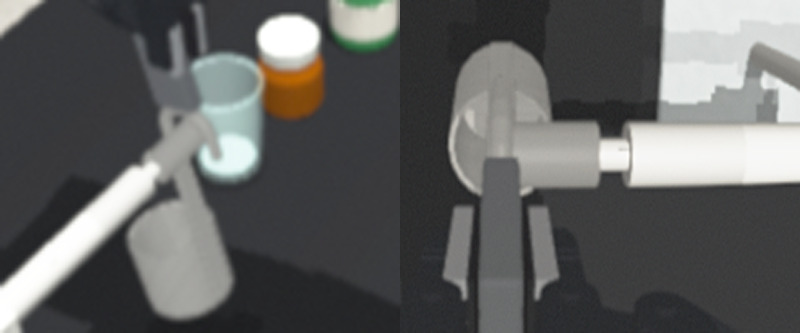

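Request:
{"api": "carry_out", "payload": {"rows": [[[0.0002,0.004,0,0],[0.0002,0.005,0,0],[0.0002,0.005,0,0],[0.0002,0.005,0,0],[0.0002,0.005,0,0]]]}}

```text
time: 10.93
ee_pos: [0.5763, 0.1032, 0.2723]
orientation: [0.513, -0.487, 0.513, 0.487]
contact_force: [0.0, 0.1, -3.0]
opening: 0.136
```

Request:
{"api": "carry_out", "payload": {"rows": [[[0.0002,0.005,0,0],[0.0002,0.005,0,0],[0.0002,0.004,0,0],[0.0001,0.002,0,0],[0,0,0,0]]]}}

```text
time: 11.35
ee_pos: [0.577, 0.1191, 0.2723]
orientation: [0.512, -0.487, 0.512, 0.487]
contact_force: [-0.4, 0.3, -2.2]
opening: 0.137
```

```bash
cat > look.py <<'E'
from h import *
import sys
from geo import *
k=sys.argv[1]
o=get_obs(); print(o['time'],o['ee_pos'],o['contact_force'].round(1),o['torque'].round(2),o['opening'])
cs=get_calibration('side')
s=snap('side','s%s.png'%k); w=snap('wrist','w%s.png'%k)
print('side px of groove', proj([[.5749,.1214,.215]],cs), 'of tcp',proj([o['ee_pos']],cs))
s=s[150:250,200:300,::-1]; w=w[140:290,270:490,::-1]
cv2.imwrite('pics/c%s.png'%k,np.hstack([cv2.resize(s,(400,400),interpolation=2),cv2.copyMakeBorder(cv2.resize(w,(400,273),interpolation=2),0,127,0,0,0)]))
E
python3 look.py 15
```

```text
11.35 [0.57697267 0.1190821  0.27225055] [-0.4  0.3 -2.2] [ 0.01  0.   -0.01] 0.13695331082298587
side px of groove [[263.02899488 202.49120492]] of tcp [[259.58393737 180.06520633]]
```

View pics/c15.png

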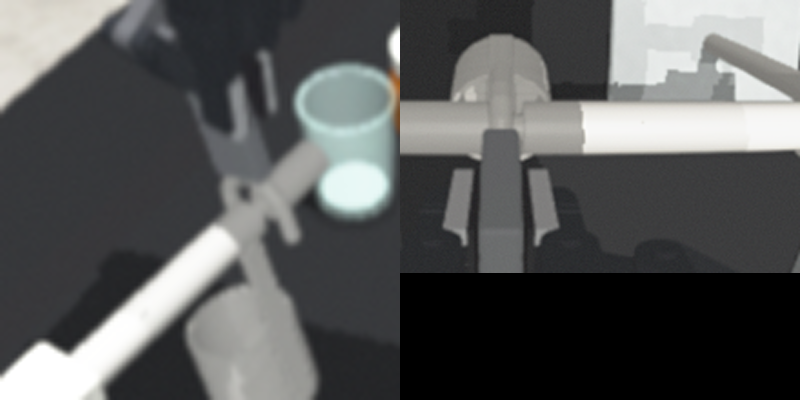

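```bash
cat > z.py <<'E'
from fit import *
import sys
k=sys.argv[1]; ey,lean=float(sys.argv[2]),float(sys.argv[3]); 
o=get_obs(); cw=get_calibration('wrist'); w=cv2.imread(f'pics/w{k}.png')
q=o['orientation']; M=R.from_quat([q[1],q[2],q[3],q[0]]).as_matrix(); yd=np.arctan2(M[1,2],M[0,2])-np.pi/2
x0,y0,x1,y1=285,185,365,245; f=9
P=[p+np.array([0,100,0]) for p in rodparts(100)[:3]]
e=o['ee_pos']+np.array([-.0018,.0002,-.054])
A=cv2.resize(w[y0:y1,x0:x1],None,fx=f,fy=f,interpolation=2); A=cv2.convertScaleAbs(A,alpha=1.5)
edges(A,T(P,.5749,ey,.215,-.05),cw,f,np.array([x0,y0])-.5,True,(0,200,0))
edges(A,T6(dipper_parts()[2:3],*e,yd,lean),cw,f,np.array([x0,y0])-.5)
cv2.imwrite(f'pics/z{k}.png',A); print(yd,e)
E
python3 z.py 15 .1214 .23
```

```text
-0.05070420049578095 [0.57514328 0.11878765 0.21825573]
```

View pics/z15.png

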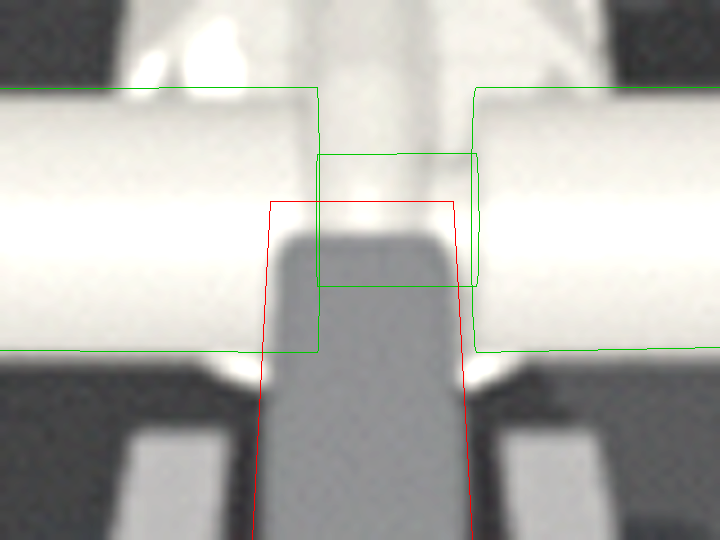

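Request:
{"api": "carry_out", "payload": {"rows": [[[0.0001,0.001,-0.001,0],[0.0001,0.001,-0.001,0],[0,0,-0.001,0],[0,0,-0.001,0],[0,0,0,0]]], "jaw": 0.735}}

```text
time: 11.87
ee_pos: [0.5771, 0.1206, 0.268]
orientation: [0.512, -0.487, 0.513, 0.487]
contact_force: [-1.2, -0.8, -1.0]
opening: 0.131
```

Request:
{"api": "carry_out", "payload": {"rows": [[[0,0,-0.0007,0],[0,0,-0.0007,0],[0,0,-0.0006,0],[0,0,0,0]]]}}

```text
time: 12.2
ee_pos: [0.5771, 0.1206, 0.2662]
orientation: [0.513, -0.487, 0.513, 0.487]
contact_force: [0.5, -0.2, -1.2]
opening: 0.129
```

Request:
{"api": "carry_out", "payload": {"rows": [[[0,0,-0.0005,0],[0,0,-0.0005,0],[0,0,0,0]]]}}

```text
time: 12.45
ee_pos: [0.5771, 0.1206, 0.2652]
orientation: [0.513, -0.487, 0.513, 0.487]
contact_force: [0.1, -0.4, -2.1]
opening: 0.13
```

```bash
python3 look.py 16; python3 z.py 16 .1214 .23
```

```text
12.45 [0.57711177 0.12060759 0.26518649] [ 0.1 -0.4 -2.1] [-0.03 -0.03  0.07] 0.13038260372666155
side px of groove [[263.02899488 202.49120492]] of tcp [[259.4714195  183.25808648]]
-0.0508028194765775 [0.57533547 0.12082154 0.21126324]
```

View pics/z16.png

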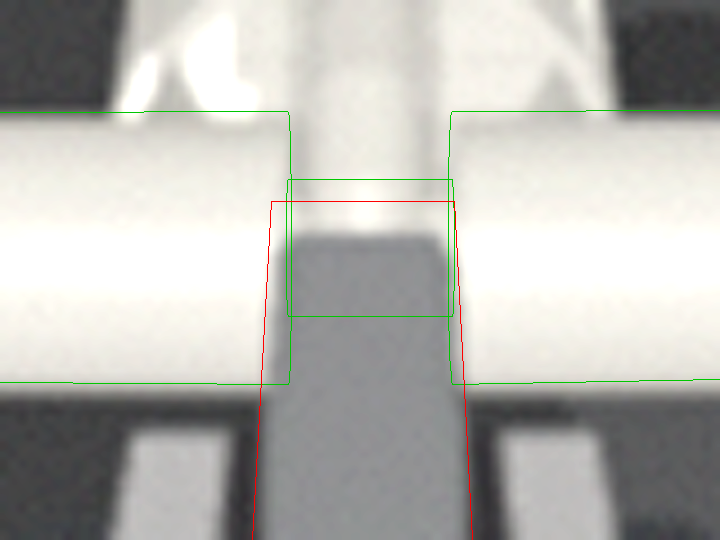

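Request:
{"api": "carry_out", "payload": {"rows": [[[0,0,-0.0006,0],[0,0,-0.0006,0],[0,0,-0.0006,0],[0,0,0,0]]]}}

```text
time: 12.88
ee_pos: [0.5771, 0.1206, 0.2633]
orientation: [0.512, -0.487, 0.513, 0.487]
contact_force: [0.4, 0.1, -2.0]
opening: 0.133
```

Request:
{"api": "carry_out", "payload": {"rows": [[[0,0,-0.0006,0],[0,0,-0.0006,0],[0,0,0,0]]]}}

```text
time: 13.13
ee_pos: [0.5774, 0.1206, 0.2627]
orientation: [0.513, -0.487, 0.512, 0.487]
contact_force: [-0.7, -0.1, 3.2]
opening: 0.135
```

Request:
{"api": "carry_out", "payload": {"rows": [[[0,0,-0.0005,0],[0,0,-0.0005,0],[0,0,0,0]]]}}

```text
time: 13.38
ee_pos: [0.5777, 0.1206, 0.2624]
orientation: [0.513, -0.488, 0.512, 0.487]
contact_force: [-1.4, -0.5, 10.2]
opening: 0.132
```

```bash
python3 look.py 17; python3 z.py 17 .1214 .23
```

```text
13.3833 [0.57770319 0.12062008 0.26236029] [-1.4 -0.5 10.2] [-0.04  0.13 -0.03] 0.1318502936955974
side px of groove [[263.02899488 202.49120492]] of tcp [[259.38859037 184.24850594]]
-0.05083663493175661 [0.57586128 0.12082157 0.20835831]
```

View pics/c17.png

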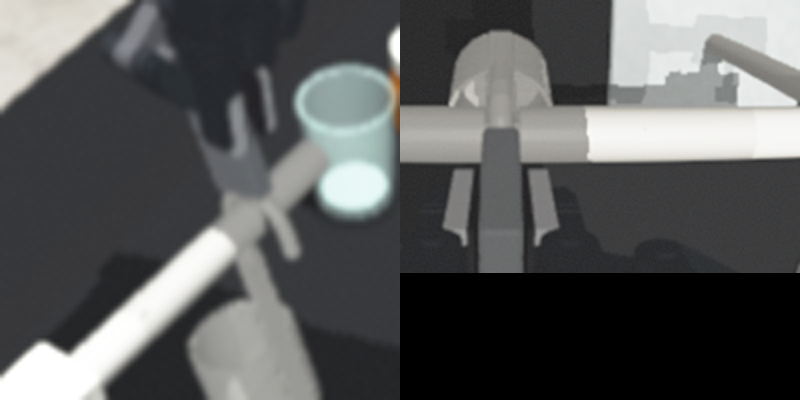

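Request:
{"api": "carry_out", "payload": {"rows": [[[0,0,0.0006,0],[0,0,0,0],[0,0,0,0]]]}}

```text
time: 13.73
ee_pos: [0.5775, 0.1206, 0.2625]
orientation: [0.513, -0.487, 0.512, 0.487]
contact_force: [0.2, 0.2, 7.3]
opening: 0.139
```

```bash
cat > r3.py <<'E'
from fit import *
import sys
k=sys.argv[1]
o=get_obs(); q=o['orientation']; M=R.from_quat([q[1],q[2],q[3],q[0]]).as_matrix(); yd=np.arctan2(M[1,2],M[0,2])-np.pi/2
s=snap('side','s%s.png'%k); cs=get_calibration('side'); print(o['ee_pos'],o['contact_force'].round(1))
x0,y0,x1,y1=240,180,290,240; f=9
out=[]
for ez in (.206,.211):
    A=cv2.convertScaleAbs(cv2.resize(s[y0:y1,x0:x1,::-1],None,fx=8,fy=9,interpolation=2),alpha=1.2)
    B=cv2.resize(s[y0:y1,x0:x1,::-1],None,fx=8,fy=8,interpolation=2); A=B
    P=[p+np.array([0,100,0]) for p in rodparts(100)[:3]]
    edges(A,T(P,.5749,.1212,.215,-.05),cs,8,np.array([x0,y0])-.5,False,(0,200,0))
    edges(A,T6([p for p in dipper_parts()[1:]],.5752,.1208,ez,yd,.22),cs,8,np.array([x0,y0])-.5,False)
    out.append(A)
cv2.imwrite(f'pics/k{k}.png',np.hstack(out))
E
python3 r3.py 18
```

```text
[0.5774813  0.12060384 0.26252677] [0.2 0.2 7.3]
```

View pics/k18.png

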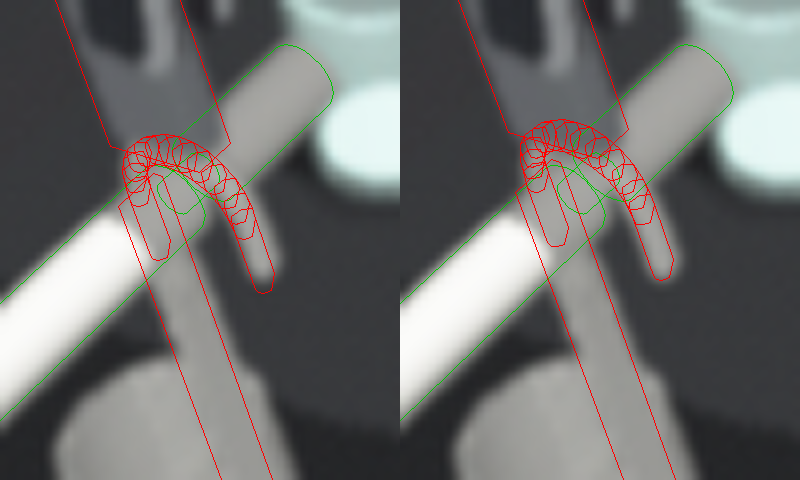

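Request:
{"api": "carry_out", "payload": {"rows": [[[0,0,0.0006,0],[0,0,0,0],[0,0,0,0]]]}}

```text
time: 14.03
ee_pos: [0.5773, 0.1206, 0.2627]
orientation: [0.513, -0.487, 0.512, 0.487]
contact_force: [-0.4, -0.2, 3.2]
opening: 0.133
```

Request:
{"api": "carry_out", "payload": {"rows": [[[0,0.001,0,0],[0,0,0,0]]]}}

```text
time: 14.2
ee_pos: [0.5773, 0.1214, 0.2626]
orientation: [0.512, -0.487, 0.513, 0.487]
contact_force: [1.3, -2.8, 4.7]
opening: 0.135
```

Request:
{"api": "carry_out", "payload": {"rows": [[[0,0.001,0,0],[0,0,0,0]]]}}

```text
time: 14.37
ee_pos: [0.5771, 0.1225, 0.2625]
orientation: [0.512, -0.487, 0.513, 0.487]
contact_force: [-0.5, -3.0, 4.1]
opening: 0.137
```

```bash
python3 look.py 19; python3 z.py 19 .1214 .23
```

```text
14.3667 [0.57709343 0.12250526 0.26246069] [-0.5 -3.   4.1] [-0.7   0.11  0.01] 0.1371736481595393
side px of groove [[263.02899488 202.49120492]] of tcp [[259.04802363 184.89711529]]
-0.050804021181158676 [0.5752847  0.12276783 0.20848375]
```

View pics/z19.png

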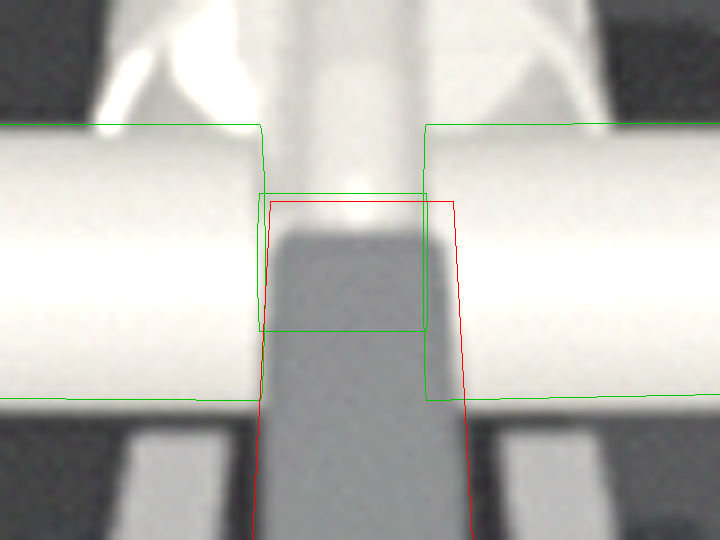

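Request:
{"api": "carry_out", "payload": {"rows": [[[0,0,0.0008,0],[0,0,0,0],[0,0,0,0]]]}}

```text
time: 14.72
ee_pos: [0.577, 0.1229, 0.2629]
orientation: [0.512, -0.487, 0.513, 0.488]
contact_force: [-0.4, -0.6, -1.6]
opening: 0.133
```

Request:
{"api": "carry_out", "payload": {"rows": [[[0,0.001,0,0],[0,0,0,0],[0,0,0,0]]]}}

```text
time: 14.97
ee_pos: [0.577, 0.1235, 0.263]
orientation: [0.512, -0.487, 0.513, 0.487]
contact_force: [-1.1, -1.1, -2.8]
opening: 0.129
```

Request:
{"api": "carry_out", "payload": {"rows": [[[0,0.001,0,0],[0,0,0,0],[0,0,0,0]]]}}

```text
time: 15.22
ee_pos: [0.5771, 0.1243, 0.2631]
orientation: [0.512, -0.487, 0.513, 0.487]
contact_force: [-1.3, -4.7, -3.0]
opening: 0.134
```

```bash
python3 look.py 20; python3 z.py 20 .1214 .23
```

```text
15.2167 [0.57705065 0.12429504 0.26306877] [-1.3 -4.7 -3. ] [-1.21  0.2   0.05] 0.13431094449552586
side px of groove [[263.02899488 202.49120492]] of tcp [[258.46613811 185.22266774]]
-0.051040161050563526 [0.57524602 0.12446663 0.20910571]
```

View pics/z20.png

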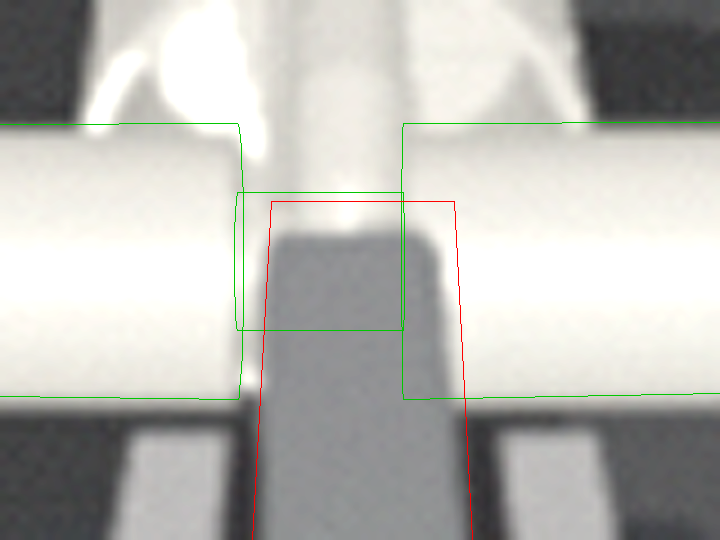

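Sideways force (−4.7 N) with no vertical contact means the wire is against the groove's shoulder, so the hook is inside the groove. I recentre, then set it down lightly.

Request:
{"api": "carry_out", "payload": {"rows": [[[0,-0.001,0,0],[0,-0.001,0,0],[0,-0.001,0,0],[0,0,0,0]]]}}

```text
time: 15.65
ee_pos: [0.5772, 0.1217, 0.2634]
orientation: [0.513, -0.487, 0.512, 0.487]
contact_force: [-0.6, -0.5, -2.0]
opening: 0.136
```

Request:
{"api": "carry_out", "payload": {"rows": [[[0,0,-0.0005,0],[0,0,-0.0003,0],[0,0,0,0],[0,0,0,0]]]}}

```text
time: 15.98
ee_pos: [0.5773, 0.1217, 0.2628]
orientation: [0.513, -0.487, 0.512, 0.487]
contact_force: [0.3, -0.3, 2.7]
opening: 0.136
```

```bash
python3 look.py 21; python3 z.py 21 .1214 .23; python3 r3.py 22
```

```text
15.9833 [0.57733845 0.12171021 0.26277891] [ 0.3 -0.3  2.7] [ 0.06 -0.09 -0.02] 0.13611217753502897
side px of groove [[263.02899488 202.49120492]] of tcp [[259.17513125 184.48656574]]
-0.05070350392923584 [0.57552073 0.12191414 0.20874606]
[0.57732073 0.12171414 0.26274606] [0.5 0.3 2.2]
```

View pics/z21.png

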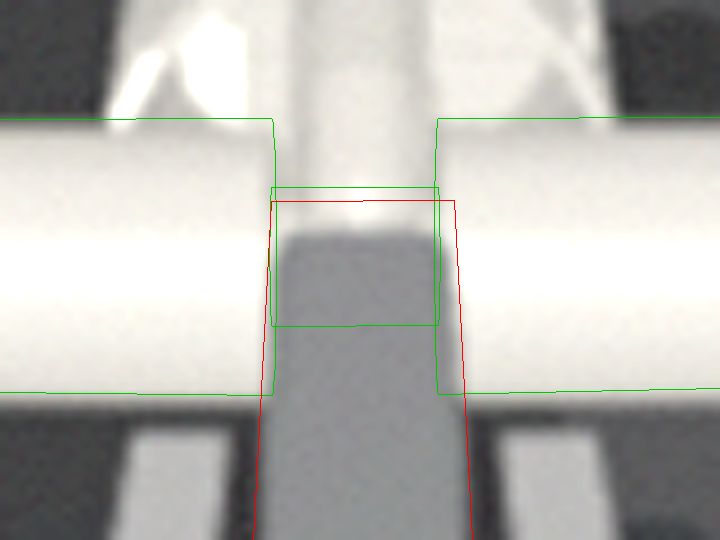

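View pics/k22.png

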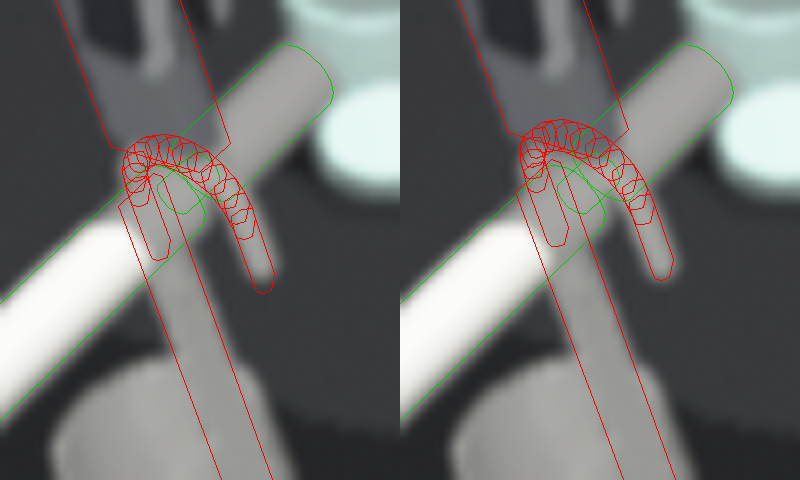

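```bash
cat > r4.py <<'E'
from fit import *
import sys
k=sys.argv[1]; thr=float(sys.argv[2]) if len(sys.argv)>2 else 100
o=get_obs(); q=o['orientation']; M=R.from_quat([q[1],q[2],q[3],q[0]]).as_matrix(); yd=-.05
s=snap('side',f's{k}.png'); cs=get_calibration('side'); cw=dict(get_calibration('wrist'),f=1); w=snap('wrist',f'w{k}.png')
P=dipper_parts(); RP=[p+np.array([0,100,0]) for p in rodparts(100)[:3]]
win=(235,285,180,275); S=soft(s.astype(float),thr)[win[2]:win[3],win[0]:win[1]]
rod=renderf(T(RP,.5749,.1214,.215,-.05),cs,win); Wt=1-(cv2.dilate((rod>.02).astype(np.uint8),np.ones((3,3)))>0); Wt[:18]=0
ww=(285,365,140,215); Sw=soft(w.astype(float),95)[ww[2]:ww[3],ww[0]:ww[1]]
rw=renderf(T(RP,.5749,.1214,.215,-.05),cw,ww); Ww=1-(cv2.dilate((rw>.02).astype(np.uint8),np.ones((5,5)))>0)
if rw.max()>0:
    top=np.where(rw.max(1)>.02)[0][0]; Ww[top-2:]=0
def cost(v,both=True):
    Q=T6(P,v[0]/1000,.1215,v[1]/1000,yd,v[2]/50)
    e=np.sum((renderf(Q,cs,win)-S)**2*Wt)
    if both: e+=.3*np.sum((renderf(Q,cw,ww)-Sw)**2*Ww)
    return e
for both in (False,True):
    b=min((minimize(cost,np.array([575,z,l*50]),args=(both,),method='Nelder-Mead',options=dict(initial_simplex=np.array([575,z,l*50])+np.array([[0,0,0],[3,0,0],[0,3,0],[0,0,4]]))) for z in(206,211) for l in(.2,.3)),key=lambda r:r.fun)
    v=b.x; print(both,'eye x,z',v[:2],'lean',v[2]/50,b.fun)
    for ez in (206,208.5,211):
        f=minimize(lambda u:cost([u[0],ez,u[1]],both),[v[0],v[2]],method='Nelder-Mead'); print('  z',ez,f.fun,f.x[0],f.x[1]/50)
Q=T6(P,v[0]/1000,.1215,v[1]/1000,yd,v[2]/50)
A=cv2.resize(s[win[2]:win[3],win[0]:win[1],::-1],None,fx=6,fy=6,interpolation=2); edges(A,Q,cs,6,np.array([win[0],win[2]])-.5,False)
B=cv2.resize(w[ww[2]:ww[3],ww[0]:ww[1],::-1],None,fx=5,fy=5,interpolation=2); edges(B,Q,cw,5,np.array([ww[0],ww[2]])-.5)
h=max(A.shape[0],B.shape[0]); cv2.imwrite(f'pics/m{k}.png',np.hstack([cv2.copyMakeBorder(a,0,h-a.shape[0],0,0,0) for a in(A,B)]))
E
python3 r4.py 23 85
```

```text
False eye x,z [575.39291602 210.28109984] lean 0.239276277486232 46.586503837734966
  z 206 65.46975145866789 571.9600831476876 0.20480440179602336
  z 208.5 47.84617699778126 574.2129110131775 0.2258754039375647
  z 211 46.99445736506828 575.2077720024984 0.23930089936422735
True eye x,z [572.86160658 208.65658755] lean 0.2067745487035585 79.41077310090516
  z 206 94.58846998367302 573.5241876036516 0.2110115717359988
  z 208.5 79.0894563149875 572.8247489599651 0.2067729196061972
  z 211 90.17683128022477 573.365098229265 0.21863783457888475
```

View pics/m23.png

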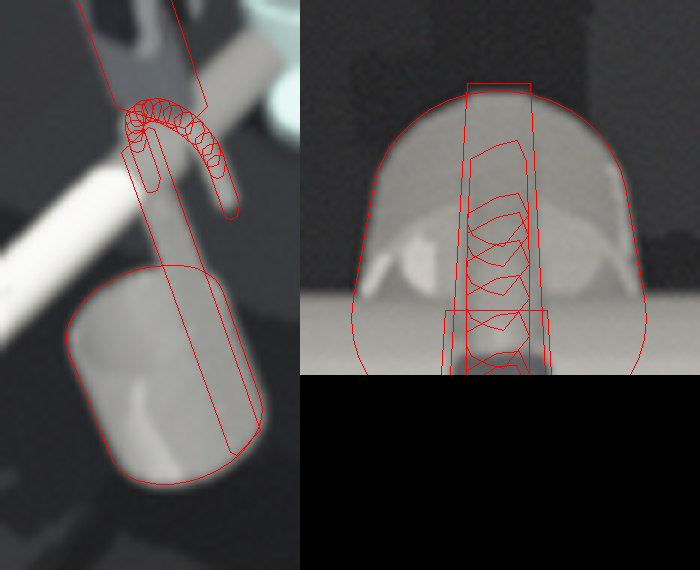

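The eye height of about 208.5 mm falls between "seated" and "on the thick part". Pressing also drifted the tool to +x, so the hook's flank rests on the core with the eye a few mm on the −x side. I move +x in small steps, following it down.

Request:
{"api": "carry_out", "payload": {"rows": [[[0.001,0,0,0],[0.001,0,0,0],[0,0,0,0]]]}}

```text
time: 16.48
ee_pos: [0.5791, 0.1216, 0.2624]
orientation: [0.512, -0.487, 0.513, 0.487]
contact_force: [-2.2, -0.5, 5.7]
opening: 0.137
```

Request:
{"api": "carry_out", "payload": {"rows": [[[0.001,0,0,0],[0.001,0,0,0],[0,0,0,0],[0,0,0,0]]]}}

```text
time: 16.82
ee_pos: [0.5811, 0.1216, 0.2622]
orientation: [0.512, -0.487, 0.513, 0.487]
contact_force: [-2.4, -1.7, 1.4]
opening: 0.131
```

Request:
{"api": "carry_out", "payload": {"rows": [[[0,0,-0.0006,0],[0,0,0,0],[0,0,0,0]]]}}

```text
time: 17.07
ee_pos: [0.5813, 0.1216, 0.262]
orientation: [0.513, -0.487, 0.512, 0.487]
contact_force: [-2.0, -0.8, 4.3]
opening: 0.133
```

```bash
python3 r4.py 24 85; python3 look.py 24b
```

```text
False eye x,z [573.56790659 209.61800376] lean 0.29828165485444297 44.89078421680774
  z 206 74.04080636086151 573.2836869614869 0.2890133202538641
  z 208.5 47.770761630268254 573.6738052085022 0.29361167359279433
  z 211 46.19873400567278 574.220009044112 0.30389591999282595
True eye x,z [572.81406663 208.40531136] lean 0.27417281190675746 83.44255260233872
  z 206 95.5404578868252 573.1014362092777 0.2752316083413649
  z 208.5 83.58212093679498 572.8096964095056 0.27593429357261046
  z 211 97.11894408505839 572.5254952470086 0.2815042982074333
17.1667 [0.58126444 0.12156739 0.26201969] [-1.4 -1.5  4.9] [-0.16  0.46  0.03] 0.1369610767523502
side px of groove [[263.02899488 202.49120492]] of tcp [[257.61706289 184.04492956]]
```

View pics/m24.png

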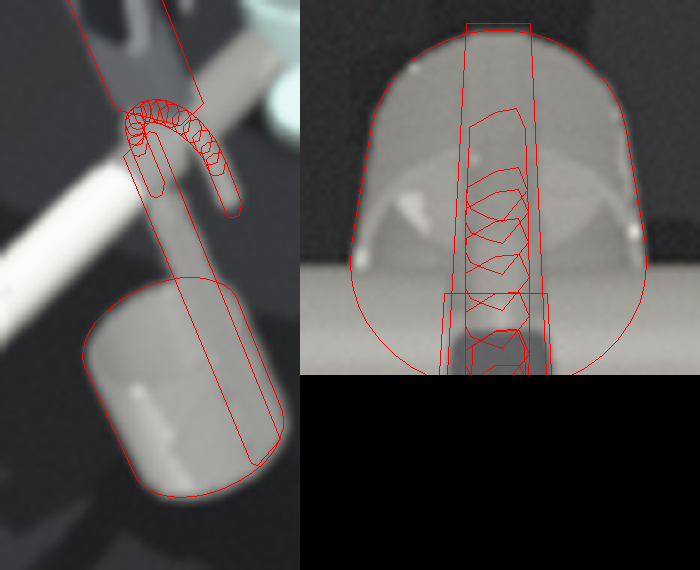

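Request:
{"api": "carry_out", "payload": {"rows": [[[0.001,0,0,0],[0.001,0,-0.0001,0],[0,0,0,0]]]}}

```text
time: 17.52
ee_pos: [0.5833, 0.1216, 0.2616]
orientation: [0.512, -0.487, 0.513, 0.487]
contact_force: [-1.6, -1.5, 3.9]
opening: 0.131
```

Request:
{"api": "carry_out", "payload": {"rows": [[[0.001,0,-0.0001,0],[0.001,0,-0.0002,0],[0.0008,0,-0.0002,0],[0,0,0,0],[0,0,0,0]]]}}

```text
time: 17.93
ee_pos: [0.586, 0.1216, 0.2611]
orientation: [0.512, -0.487, 0.513, 0.487]
contact_force: [-2.3, -1.5, 1.6]
opening: 0.135
```

```bash
python3 r4.py 25 85; python3 look.py 25b;python3 z.py 25b .1214 .36
```

```text
False eye x,z [573.19602327 210.22028589] lean 0.38256205430236434 44.28457079422018
  z 206 85.21769161137944 571.7406427382534 0.3633218728603995
  z 208.5 53.755255904009985 572.5002569139839 0.370888208473427
  z 211 47.25140053931434 574.0570942574493 0.3896462178926047
True eye x,z [573.44857544 210.00019292] lean 0.3837985010550912 64.91708808209785
  z 206 82.68534223936335 570.2546136103115 0.3453983552086121
  z 208.5 64.91454329815043 571.8155463765618 0.3636686838295688
  z 211 68.73164929973602 573.0812886933334 0.3799075018854399
18.0333 [0.58594752 0.1215979  0.26117093] [-2.5 -1.5  0.1] [-0.25  0.54  0.02] 0.13238045736847925
side px of groove [[263.02899488 202.49120492]] of tcp [[255.70251694 183.56065852]]
-0.0508045037187137 [0.58413865 0.12181948 0.2072099 ]
```

View pics/z25b.png

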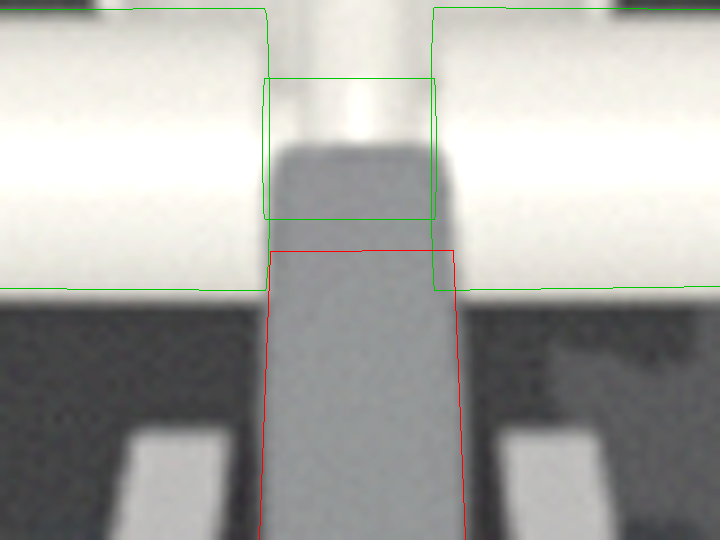

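View pics/m25.png

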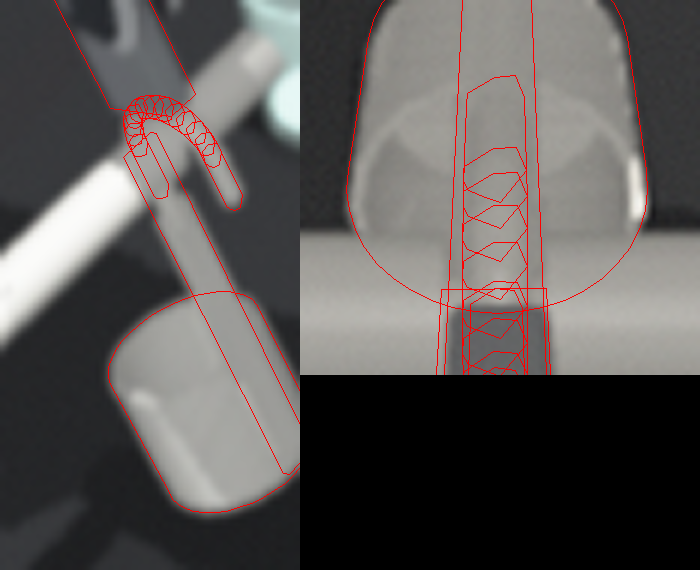

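Request:
{"api": "carry_out", "payload": {"rows": [[[0,0,0.0005,0],[0,0,0,0],[0,0,0,0]]]}}

```text
time: 18.38
ee_pos: [0.5861, 0.1217, 0.2617]
orientation: [0.513, -0.487, 0.512, 0.487]
contact_force: [-0.0, -0.9, -1.9]
opening: 0.134
```

Request:
{"api": "carry_out", "payload": {"rows": [[[0,-0.001,0,0],[0,0,0,0],[0,0,0,0]]]}}

```text
time: 18.63
ee_pos: [0.586, 0.1206, 0.2617]
orientation: [0.513, -0.487, 0.513, 0.487]
contact_force: [0.1, 0.8, -1.8]
opening: 0.132
```

Request:
{"api": "carry_out", "payload": {"rows": [[[0,-0.001,0,0],[0,0,0,0],[0,0,0,0]]]}}

```text
time: 18.88
ee_pos: [0.586, 0.1195, 0.2618]
orientation: [0.513, -0.487, 0.513, 0.487]
contact_force: [0.3, 0.6, -0.5]
opening: 0.133
```

Request:
{"api": "carry_out", "payload": {"rows": [[[0,-0.001,0,0],[0,0,0,0],[0,0,0,0]]]}}

```text
time: 19.13
ee_pos: [0.586, 0.1187, 0.2618]
orientation: [0.513, -0.487, 0.512, 0.487]
contact_force: [-0.0, 0.4, -1.8]
opening: 0.139
```

```bash
python3 look.py 26;python3 z.py 26 .1214 .36; python3 -c "
import cv2
a=cv2.imread('pics/s26.png')[170:220,225:305]; cv2.imwrite('pics/s26z.png',cv2.convertScaleAbs(cv2.resize(a,None,fx=10,fy=10,interpolation=cv2.INTER_LANCZOS4),alpha=1.2))"
```

```text
19.1333 [0.58596082 0.11866533 0.26176468] [-0.   0.4 -1.8] [0.16 0.01 0.01] 0.13939590972871496
side px of groove [[263.02899488 202.49120492]] of tcp [[256.58068959 182.43715807]]
-0.05084322327473667 [0.58418571 0.11883411 0.20778194]
```

View pics/s26z.png

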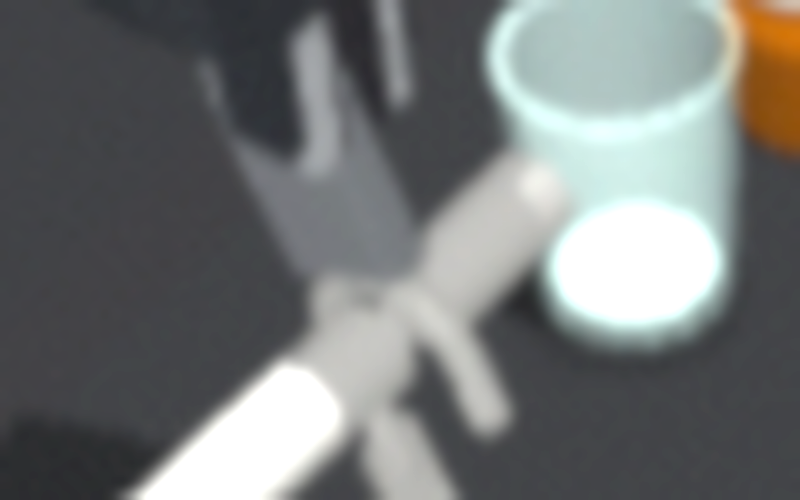

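View pics/z26.png

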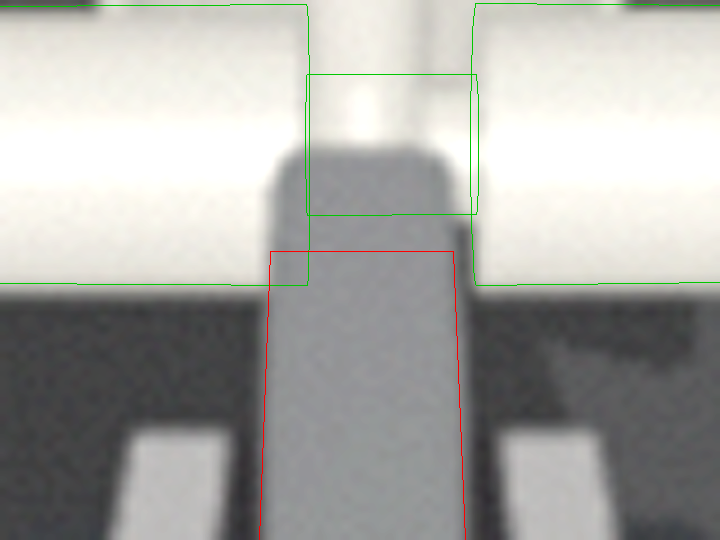

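Request:
{"api": "carry_out", "payload": {"rows": [[[0,-0.001,0,0],[0,0,0,0],[0,0,0,0]]]}}

```text
time: 19.48
ee_pos: [0.586, 0.118, 0.2618]
orientation: [0.513, -0.487, 0.512, 0.487]
contact_force: [1.2, 5.5, -2.2]
opening: 0.136
```

Request:
{"api": "carry_out", "payload": {"rows": [[[0,-0.001,0,0],[0,0,0,0],[0,0,0,0]]]}}

```text
time: 19.73
ee_pos: [0.586, 0.1171, 0.2619]
orientation: [0.513, -0.487, 0.512, 0.487]
contact_force: [-0.4, 6.6, -1.6]
opening: 0.127
```

```bash
cat > zb.py <<'E'
from fit import *
import sys
k=sys.argv[1]; lean=float(sys.argv[2]); ey=float(sys.argv[3])
cs=get_calibration('side'); s=cv2.imread(f'pics/s{k}.png'); x0,y0,x1,y1=230,170,295,235; f=6
def cylp(r,a,b,ax):
    t,u=np.meshgrid(np.linspace(0,2*np.pi,160),np.linspace(a,b,int((b-a)*4)+2)); return np.c_[(r*np.cos(t)).ravel(),u.ravel(),(r*np.sin(t)).ravel()]
def ring(r0,r1,y):
    t,r=np.meshgrid(np.linspace(0,2*np.pi,160),np.linspace(r0,r1,30)); return np.c_[(r*np.cos(t)).ravel(),np.full(t.size,y),(r*np.sin(t)).ravel()]
rod=[(cylp(10,6,110,0),(200,200,200)),(cylp(5,-6,6,0),(60,200,60)),(cylp(10,-46,-6,0),(200,170,150)),(ring(5,10,6),(90,90,160)),(ring(5,10,-6),(160,90,90)),(ring(0,10,-46),(120,120,120))]
# wire
c=[(-32,z) for z in np.linspace(128,150,60)]+[(-50+18*np.cos(t),150+18*np.sin(t)) for t in np.linspace(0,np.pi,150)]+[(-68,z) for z in np.linspace(150,136,40)]
rs=np.random.RandomState(0).randn(250,3); rs/=np.linalg.norm(rs,axis=1)[:,None]
wire=np.vstack([np.array([x,0,z])+4*rs for x,z in c])
def boxp(x0,x1,y0,y1,z0,z1,n=90):
    A=[]
    a=np.linspace(0,1,n); U,V=[q.ravel() for q in np.meshgrid(a,a)]
    for d in range(3):
        for e in(0,1):
            p=np.zeros((U.size,3)); p[:,d]=e; o=[i for i in range(3) if i!=d]; p[:,o[0]]=U;p[:,o[1]]=V; A.append(p)
    return np.vstack(A)*[x1-x0,y1-y0,z1-z0]+[x0,y0,z0]
dip=[(wire,(0,0,255)),(boxp(-65,-35,-6,6,170,222,120),(0,220,220)),(boxp(-33.5,-30.5,-7,7,5,135,150),(220,0,220)),(np.vstack([cylp(30,0,55,0)[:,[0,2,1]]]),(100,140,100))]
Rm=cv2.Rodrigues(cs['rvec'])[0]
out=[cv2.resize(s[y0:y1,x0:x1],None,fx=f,fy=f,interpolation=2)]
for ez in (.206,.211):
    I=np.full(((y1-y0)*f,(x1-x0)*f,3),40,np.uint8); Z=np.full(I.shape[:2],9.)
    for parts,isd in((rod,0),(dip,1)):
        for p,col in parts:
            w=T6([p],.5745,ey,ez,-.05,lean)[0] if isd else T([p],.5749,.1214,.215,-.05)[0]
            q=((proj(w,cs)-[x0,y0]+.5)*f).astype(int); z=(w@Rm.T+cs['tvec'].ravel())[:,2]
            o=np.argsort(-z); q,z=q[o],z[o]; m=(q[:,0]>=0)&(q[:,1]>=0)&(q[:,0]<I.shape[1]-1)&(q[:,1]<I.shape[0]-1); q,z=q[m],z[m]
            for dx in(0,1):
                for dy in(0,1):
                    b=np.full(Z.shape,9.); np.minimum.at(b,(q[:,1]+dy,q[:,0]+dx),z); u=b<Z; Z[u]=b[u]; I[u]=col
    out.append(I)
h=np.hstack(out); h=cv2.resize(h,(800,int(h.shape[0]*800/h.shape[1]))) ; cv2.imwrite(f'pics/zb{k}.png',h)
E
python3 look.py 27; python3 zb.py 27 .37 .1205; python3 z.py 27 .1214 .36
```

```text
19.7333 [0.58602133 0.11714982 0.26191556] [-0.4  6.6 -1.6] [ 1.64 -0.06 -0.1 ] 0.12675056955735306
side px of groove [[263.02899488 202.49120492]] of tcp [[257.02062277 181.90870787]]
-0.05053557907879869 [0.58422261 0.11736739 0.20793009]
```

View pics/zb27.png

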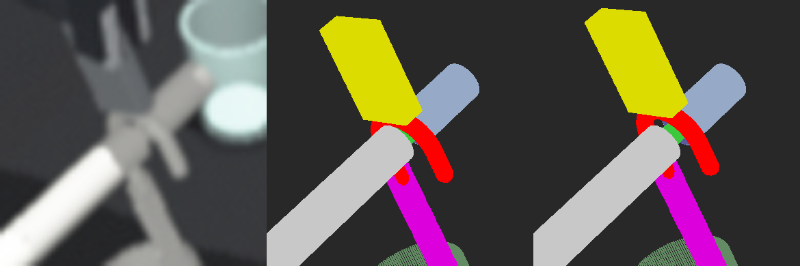

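View pics/z27.png

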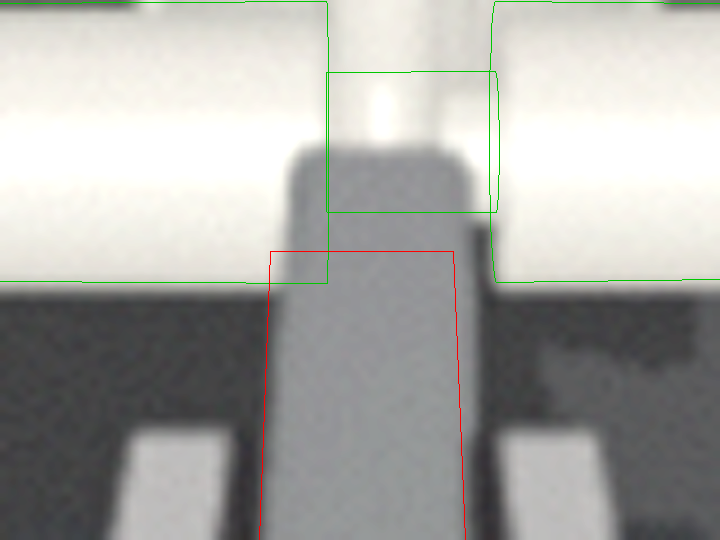

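The hook meets a shoulder on both sides (−4.7 N and +6.6 N, about 5 mm apart including pad give). From the robot's own kinematics (tip at 205.5 mm on the dipper when gripped) the eye is about 56 mm below the TCP, or about 206.9 mm, which means seated. I recentre, touch down lightly and loosen gradually.

Request:
{"api": "carry_out", "payload": {"rows": [[[0,0.001,0,0],[0,0.001,0,0],[0,0.001,0,0],[0,0.001,0,0],[0,0,0,0]]]}}

```text
time: 20.25
ee_pos: [0.5859, 0.1205, 0.2618]
orientation: [0.512, -0.487, 0.513, 0.487]
contact_force: [0.2, 0.4, -0.2]
opening: 0.133
```

Request:
{"api": "carry_out", "payload": {"rows": [[[0,0,-0.0004,0],[0,0,-0.0002,0],[0,0,0,0],[0,0,0,0]]]}}

```text
time: 20.58
ee_pos: [0.5861, 0.1205, 0.2614]
orientation: [0.513, -0.487, 0.512, 0.487]
contact_force: [0.5, 0.5, 2.0]
opening: 0.136
```

```bash
python3 look.py 28; python3 z.py 28 .1214 .36
```

```text
20.5833 [0.58605873 0.12052353 0.26137928] [0.5 0.5 2. ] [-0.08 -0.06  0.04] 0.1363186798406902
side px of groove [[263.02899488 202.49120492]] of tcp [[255.98084311 183.13358499]]
-0.05083053135442417 [0.5842658  0.12076963 0.20735305]
```

View pics/z28.png

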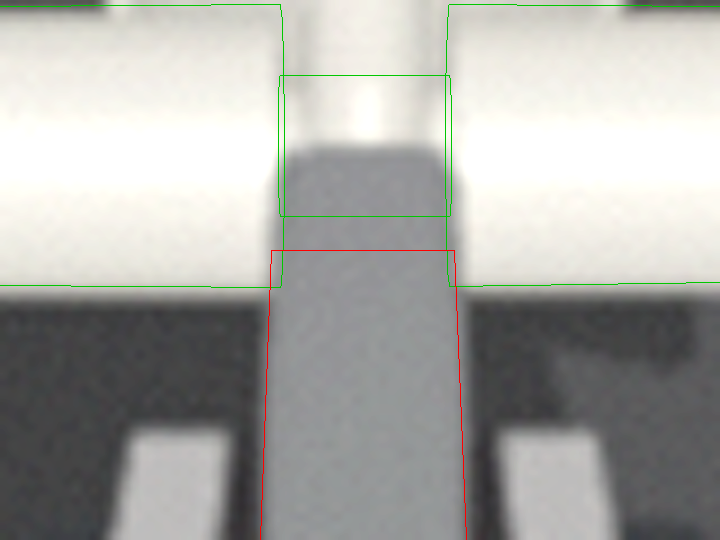

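Request:
{"api": "carry_out", "payload": {"rows": [[[0,0,0,0],[0,0,0,0]]], "jaw": 0.729}}

```text
time: 20.85
ee_pos: [0.5861, 0.1206, 0.2613]
orientation: [0.513, -0.487, 0.512, 0.487]
contact_force: [0.6, 0.2, 2.4]
opening: 0.137
```

Request:
{"api": "carry_out", "payload": {"rows": [[[0,0,0,0],[0,0,0,0],[0,0,0,0]]], "jaw": 0.724}}

```text
time: 21.1
ee_pos: [0.586, 0.1206, 0.2613]
orientation: [0.513, -0.487, 0.513, 0.487]
contact_force: [0.7, 0.2, 3.3]
opening: 0.138
```

Request:
{"api": "carry_out", "payload": {"rows": [[[0,0,0,0],[0,0,0,0],[0,0,0,0]]], "jaw": 0.721}}

```text
time: 21.35
ee_pos: [0.586, 0.1206, 0.2612]
orientation: [0.513, -0.487, 0.512, 0.487]
contact_force: [0.7, -0.8, 2.7]
opening: 0.141
```

Request:
{"api": "carry_out", "payload": {"rows": [[[0,0,0,0],[0,0,0,0],[0,0,0,0]]], "jaw": 0.719}}

```text
time: 21.6
ee_pos: [0.5858, 0.1206, 0.2609]
orientation: [0.512, -0.487, 0.513, 0.487]
contact_force: [-0.5, 0.5, -0.1]
opening: 0.14
```

```bash
python3 look.py 29; python3 r4.py 30 85
```

```text
21.6 [0.58575916 0.1206322  0.26091877] [-0.5  0.5 -0.1] [-0.01 -0.02  0.05] 0.13959068077284145
side px of groove [[263.02899488 202.49120492]] of tcp [[256.10048291 183.39570502]]
False eye x,z [573.17845697 210.66154921] lean 0.3730723085994393 44.29926084705402
  z 206 71.30468009725197 570.0648777040103 0.335302836048543
  z 208.5 50.97899812481526 573.5029612400369 0.3678209181544228
  z 211 44.503528174870794 573.0614790958998 0.37185913763437584
True eye x,z [574.09437811 209.9643657 ] lean 0.37532648514502975 60.33160025383251
  z 206 79.79740145717089 569.6475359648182 0.33234494564214023
  z 208.5 65.96793022466866 573.5072127384981 0.36777018220261987
  z 211 63.52422806812334 573.1012558703185 0.3689527194566832
```

View pics/m30.png

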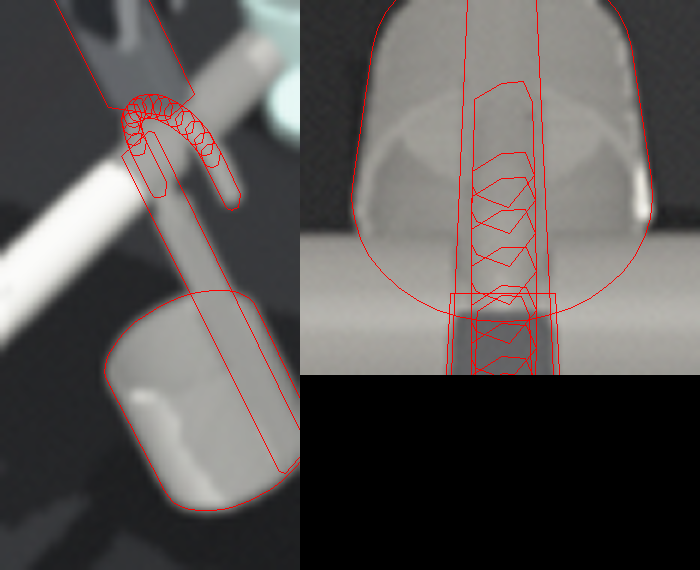

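Fz is now about 0, so the rod carries the weight. I keep opening gently.

Request:
{"api": "carry_out", "payload": {"rows": [[[0,0,0,0],[0,0,0,0],[0,0,0,0]]], "jaw": 0.715}}

```text
time: 22.05
ee_pos: [0.5859, 0.1206, 0.2611]
orientation: [0.513, -0.487, 0.513, 0.487]
contact_force: [0.3, 0.6, 0.7]
opening: 0.142
```

Request:
{"api": "carry_out", "payload": {"rows": [[[0,0,0,0],[0,0,0,0],[0,0,0,0],[0,0,0,0]]], "jaw": 0.7}}

```text
time: 22.38
ee_pos: [0.586, 0.1206, 0.2612]
orientation: [0.513, -0.487, 0.513, 0.487]
contact_force: [-0.2, 0.9, -0.1]
opening: 0.146
```

Request:
{"api": "carry_out", "payload": {"rows": [[[0,0,0,0],[0,0,0,0],[0,0,0,0],[0,0,0,0]]], "jaw": 0.65}}

```text
time: 22.72
ee_pos: [0.586, 0.1206, 0.2612]
orientation: [0.513, -0.487, 0.513, 0.487]
contact_force: [-0.4, 0.3, 0.0]
opening: 0.177
```

```bash
python3 look.py 31; python3 r4.py 32 85; python3 z.py 32 .1214 .36
```

```text
22.7167 [0.58596486 0.12061054 0.26117645] [-0.4  0.3  0. ] [ 0.02 -0.01  0.  ] 0.17678288769376052
side px of groove [[263.02899488 202.49120492]] of tcp [[256.00537602 183.25433979]]
False eye x,z [573.42404565 209.94125334] lean 0.39168284909150564 45.18432463554943
  z 206 76.72599800751784 571.9960853842994 0.3678433631836655
  z 208.5 54.46115561982564 573.6496800014272 0.386435725230695
  z 211 49.23075099099203 573.2822995980318 0.3917599473085662
True eye x,z [573.32812454 209.67998934] lean 0.3837465018045792 62.02360938763105
  z 206 81.14728834335955 570.2193092981718 0.3455029051884756
  z 208.5 67.72646943852435 574.5071278750349 0.3909912071611607
  z 211 67.13632913050498 572.2428647637611 0.3829986999168784
-0.05077174364906756 [0.58417871 0.12080823 0.20719848]
```

View pics/z32.png

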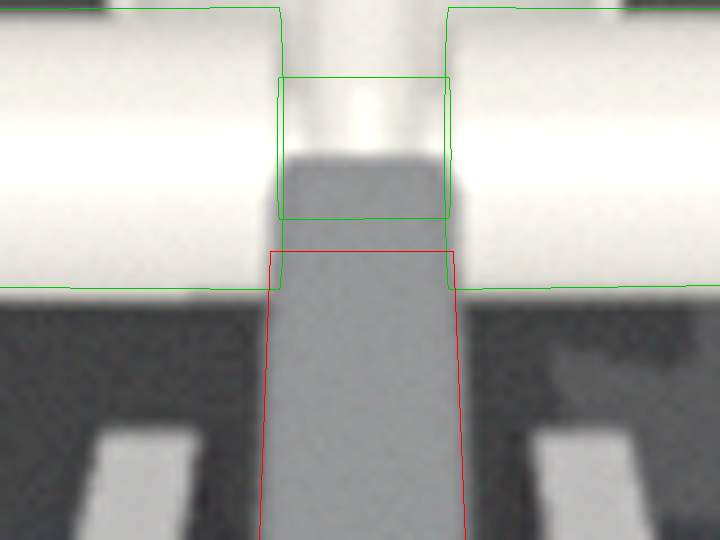

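Request:
{"api": "carry_out", "payload": {"rows": [[[0,0,0,0],[0,0,0,0],[0,0,0,0],[0,0,0.003,0],[0,0,0.006,0]]], "jaw": 0.3}}

```text
time: 23.33
ee_pos: [0.5857, 0.1206, 0.27]
orientation: [0.512, -0.487, 0.513, 0.487]
contact_force: [-0.5, -0.5, 0.5]
opening: 0.348
```

Request:
{"api": "carry_out", "payload": {"rows": [[[0,0,0.01,0],[0,0,0.015,0],[0,0,0.02,0],[0,0,0.02,0],[0,0,0.02,0]]]}}

```text
time: 23.75
ee_pos: [0.5857, 0.1206, 0.3568]
orientation: [0.513, -0.487, 0.512, 0.487]
contact_force: [0.6, 0.2, -0.3]
opening: 0.346
```

Request:
{"api": "carry_out", "payload": {"rows": [[[-0.01,-0.01,0.02,0],[-0.02,-0.02,0.01,0],[-0.03,-0.03,0,0],[-0.03,-0.03,0,0],[-0.03,-0.03,0,0]]]}}

```text
time: 24.17
ee_pos: [0.4662, 0.0015, 0.3856]
orientation: [0.512, -0.488, 0.512, 0.487]
contact_force: [0.2, -2.1, -0.1]
opening: 0.353
```

Request:
{"api": "carry_out", "payload": {"rows": [[[-0.02,-0.035,0,0],[-0.02,-0.035,0,0],[-0.02,-0.035,0,0],[-0.01,-0.03,0,0],[0,-0.03,0,0]]]}}

```text
time: 24.58
ee_pos: [0.3955, -0.164, 0.3867]
orientation: [0.513, -0.488, 0.513, 0.486]
contact_force: [0.4, 0.6, 0.3]
opening: 0.349
```

```bash
python3 - <<'E'
from h import *
o=get_obs(); print(o['time'],o['ee_pos'],o['contact_force'])
snap('side','s40.png'); snap('top','t40.png')
a=cv2.imread('pics/s40.png')[170:270,200:310]; b=cv2.imread('pics/t40.png')[110:210,180:300]
cv2.imwrite('pics/st40.png',np.hstack([cv2.resize(a,(400,364),interpolation=2),cv2.copyMakeBorder(cv2.resize(b,(400,333),interpolation=2),0,31,0,0,0)]))
E
```

```text
24.5833 [ 0.39546567 -0.16395173  0.38665069] [0.38169521 0.6315268  0.27606774]
```

View pics/st40.png

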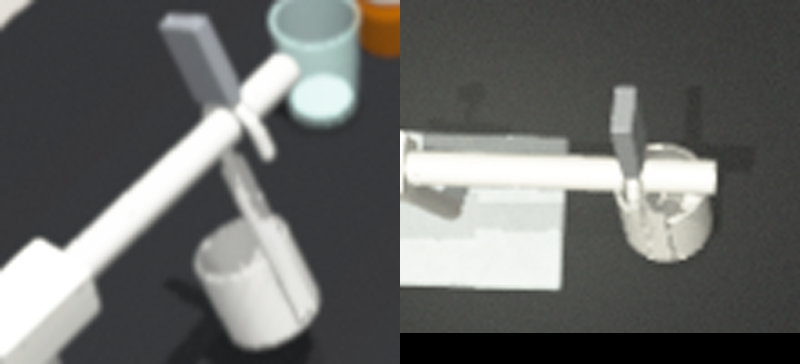

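It hangs alone in the groove in both views: side about (263,200) px, top about (250,162) px. A final two-camera depth check and a stillness check follow.

```bash
python3 - <<'E'
from fit import *
cs,ct=get_calibration('side'),get_calibration('top')
a=read_camera('side').astype(float); t=read_camera('top').astype(float)
for _ in range(4): b=read_camera('side').astype(float)
print('motion: frac changed px',np.mean(np.abs(a-b)[180:280,235:300].max(2)>40), 'noise ref',np.mean(np.abs(a-b)[250:350,100:200].max(2)>40))
D={'side':(cs,a,(212,300,172,275)),'top':(ct,t,(232,282,128,195))}
P=dipper_parts(); RP=[p+np.array([0,100,0]) for p in rodparts(100)[:3]]; RP[0]=RP[0].copy()
RPs=T([box(-1,1,-1,1,-1,1)],0,0,0,0)
def sc(v,ez=None):
    # v: gx,gy,yaw*50, ex-gx, lean*50, ey-gy, side du,dv, top du,dv (px bias; rod z fixed .215), ez
    e=0; z=v[10] if ez is None else ez
    Q=T(RP,v[0]/1000,v[1]/1000,.215,v[2]/50)+T6(P,(v[0]+v[3])/1000,(v[1]+v[5])/1000,z/1000,v[2]/50,v[4]/50)
    for i,(n,(c,im,w)) in enumerate(D.items()):
        S=SS[n]; c2=dict(c); K=c['mtx'].copy(); K[0,2]+=v[6+2*i]; K[1,2]+=v[7+2*i]; c2['mtx']=K
        e+=np.sum((renderf(Q,c2,w)-S)**2*WW[n])
    return e+np.sum(np.array(v[6:10])**2)*1+(v[5]/1.)**2+(v[3]/3)**2
SS,WW={},{}
for n,(c,im,w) in D.items():
    SS[n]=soft(im,85 if n=='side' else 95)[w[2]:w[3],w[0]:w[1]]; W=np.ones_like(SS[n])
    sat=(im.max(2)-im.min(2))[w[2]:w[3],w[0]:w[1]]; 
    if n=='side': W[:35,60:]*=(sat[:35,60:]<12)   # beaker
    if n=='side': W[60:,:8]=0; W[45:,:15]=0
    if n=='top': W[:, :6]=0; 
    if n=='top': W[:,:2]=0
    WW[n]=W
# mask base plate in top: columns where plate is
WW['top'][:, :]*=1
x=np.arange(232,282); WW['top'][38:, :4]=0
def run(ez):
    v0=np.array([574.8,121.4,-2.55,0,18,0,0,0,0,0,206.]); 
    f=(lambda u:sc(u)) if ez is None else (lambda u:sc(np.r_[u,ez]))
    v=v0 if ez is None else v0[:10]
    for _ in range(3):
        st=np.diag([2,2,.5,2,2,.7,.6,.6,.6,.6,3][:len(v)]); r=minimize(f,v,method='Nelder-Mead',options=dict(maxiter=700,initial_simplex=v+np.vstack([np.zeros(len(v)),st]))); v=r.x
    return r
for ez in (206,208.5,211):
    r=run(ez); print(ez,round(r.fun,1),r.x[:10].round(2),'lean',r.x[4]/50)
E
```

```text
motion: frac changed px 0.0 noise ref 0.0
206 222.1 [ 5.7556e+02  1.2055e+02 -2.2700e+00 -1.1000e-01  1.8960e+01 -2.0000e-01
  8.4000e-01 -5.1000e-01 -8.8000e-01  8.0000e-02] lean 0.3791519535829396
208.5 218.8 [ 5.7519e+02  1.2065e+02 -2.3100e+00 -3.0000e-01  1.9120e+01  3.9000e-01
  7.4000e-01 -2.6000e-01 -3.4000e-01 -1.1000e-01] lean 0.3823471882582999
211 231.8 [ 5.7502e+02  1.2096e+02 -2.7900e+00 -1.1400e+00  1.9010e+01  1.5000e-01
  4.1000e-01  3.0000e-01 -4.0000e-02 -2.0000e-02] lean 0.3801623636122815
```

```bash
python3 -c "
from plant import *
print(get_obs()['time'],get_obs()['contact_force']); print(sign_off())"
```

```text
24.9833 [0.35209417 0.03246859 1.05397178]
the job is handed in; nothing more can be done
None
```

The steel dipper is hanging by its hook in the rod's groove, and I handed the job in at about 25 s on the robot's clock. I gripped it by the tab's edge so it pivoted to its lean, threaded the hook on from the rod's free end, and felt it into the groove. I tipped it to about 0.37 rad on the rod before loosening the jaws in small steps.

**Last checks**
- **Groove:** unloaded, the hook met a shoulder on both sides (−4.7 N and +6.6 N sideways), and it was centred in the wrist view.
- **Rod forces:** the highest reading during seating was 10.2 N, which is about 13 N on the rod once the dipper's weight is added. Readings were taken only at the end of each move.
- **Release:** the tool force was about zero before and after the jaws opened. The gripper is clear of everything.
- **Stillness:** two side pictures 0.2 s apart showed no motion.
- **Other objects:** I never went near the bottle, beaker or jar, but I did not re-measure where they stand.

**Where the checks disagreed:** the cameras did not settle how deep the hook sits. The accepted eye height is 202.5 to 208.5 mm.

| Source | Eye height |
|---|---|
| Arm position at contact | about 207 mm (seated) |
| Early side-camera fits | about 210 mm (resting on the thick part) |
| Last two-camera fit | favours 206 to 208.5 mm over 211 mm, by a small margin |

I took it as seated on the strength of the shoulder contact and the arm position. The lean measured 0.37 to 0.38 rad, against about 0.36 expected.

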